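# Load a milk-sample canister into the tilted carousel

### The arm

A 6-joint arm with a two-finger parallel gripper is mounted at the origin on the work surface. World frame = base frame: x ahead of the robot, y to its left, z up, the work surface at z = 0. Lengths are in mm, angles in rad, forces in N, time in s.
With the tool pointing down it reaches from about 275 to 750 mm from the base axis. Payload 10.2 kg.
Tool frame: the origin (TCP) lies on the front face of the gripper's body, between the roots of the fingers; the fingertips stand 73 mm ahead of it and the grasp point (between the pads) lies 54 mm ahead of it; z points along the fingers, y is the direction in which the jaws open and shut (so a half turn about z gives the same grasp; the last joint's range is limited). The gripper opens to 85 mm and grips with 20 to 120 N. Pads are 22 mm wide; open, the fingers measure 114 mm over their backs; the gripper's body (76 mm by 85 mm) begins 54 mm behind the grasp point. The pads swing forward as they close: fully open they stand 13 mm farther back than shut.
Start: joints at [0.948, 0.313, 1.498, -0, 1.331, -0.223], TCP at [204.361, 483.599, 303.894] pointing down, gripper open.
Joint ranges: [-2.94, 2.94], [-0.97, 2.17], [0.19, 2.56], [-1.23, 4.37], [0.02, 3.11], [-2.88, 2.88]. Speed limits (rad/s): [2.39, 2.39, 3.01, 3.14, 3.14, 3.14].

### API

Orientations are given as a unit quaternion [w, x, y, z].
In Python, from rig import ctrl gives the robot as it stands.
- The arm moves only by the tool move_arm, never from a script. Its argument "series" is a list of rows, each a list of 3 entries, a list of its own where there are three numbers: the shift along the tool's x, y, z in mm, then the turn about the tool's z in degrees, then the opening, from 0 (shut) to 1 (fully open). In form: [[[tx, ty, tz], yaw, grip], ...]. A call has 1 to 10 rows; each row is the pose to reach, as a shift and turn from the pose commanded when the call began, along the tool's axes at that moment; what a row does not reach only later rows make up. A row lasts 1/8 s, in which the tool goes at most 62.5 mm and 10.7 degrees, less where a joint would pass 70% of its speed; a pose out of reach is approached as far as the arm can. A call with a gripper value outside its range is refused whole. The fingers move at their own pace and stop on an object; "force" is the grip in N (left out, the last holds). Time passes only in rows, so rows that repeat a pose let the fingers close. It gives the time, the measured TCP pose, the force and the opening at its end, in the units of the state.
- ctrl.sense(): the state, without advancing time (a new reading comes with each control period).
- ctrl.capture(name): name is "scene" or "top" or "wrist"; returns (picture, depth): 480x640x3 uint8, red, green, blue; 480x640 float32, mm along the optical axis (not along the pixel's ray), 0 where there is no reading.
- ctrl.camera_model(name): a dict with "fov_y" (degrees; the focal length in pixels is half the picture's height over the tangent of half this angle, whatever the lens; pixels are square), "cx", "cy" (the principal point, pixels), "rvec" (rotation vector, rad) and "tvec" (3), from world to camera coordinates, as OpenCV has them. Camera axes: x right, y down, z forward; pixel columns grow to the right and rows downward; lengths in mm; the calibration is good to about 2 mm. A picture is of the moment at which its call begins: read the wrist's pose just before it. camera_model takes no time and is no camera call; for the wrist camera it gives the pose at the moment of the call.
- ctrl.finish_job(): hands the job in, once; it reports no verdict.
The state is a dict: "time_s": time; "joints": joint angles; "dq": joint speeds; "tau": joint torques, N m; "eef_pos": TCP position; "ee_rot": TCP orientation; "force": force on the tool from outside, world axes, zero at the start; "wrist_torque": the same for the moment, N m; "grip_width": opening from 0.0 (shut) to 1.0 (fully open).
Only numpy, scipy, OpenCV 4.12 (cv2) and the standard library are available. Lean on these libraries where they do the work, as an engineer would, in place of code of your own. Each camera call takes 0.05 s, during which the arm holds its last target.

### The job

Turn the sample carousel by its crank until its empty full-size socket faces squarely over the loading apron (the flat plate with two low side cheeks). Then load the loose steel canister into that socket: guide it gently down the leaning bore until it sits on the bottom (do not let it drop in), let go, and leave the socket still facing the apron. Leave the moulds, the pot and the spatula undisturbed.

Things in the scene. Friction and masses are not known exactly. Their poses are not given: they have to be found in the camera images.
- base: Fixed base of the carousel: grey disc 210 mm across. Origin on the table on the carousel's vertical axis. Its -x axis points over the loading apron, a steel plate 110 mm wide and 12 mm high that reaches 210 mm from the axis, with two cheeks 35 mm high standing on it 86 mm apart, 155 to 210 mm from the axis.
- loading_notch (a point): Middle of the loading apron between the two cheeks, on the plate, 180 mm from the carousel's axis.
- carousel (a joint): Angle of the carousel on its base, rad, positive anticlockwise from above; 0 when the empty full-size socket faces straight over the loading apron. Range -3.0 to 3.0. Stiff bearing (0.3 Nm of friction): stays where left, no detents. White disc 236 mm across, five outward-leaning sockets 72 degrees apart: three taken by canisters, one empty but too small (bore 25 mm), one empty full-size.
- knob_top (a point): Centre of the top of the crank knob: upright black cylinder, 22 mm in diameter and 48 mm high, spinning freely on the end of a flat crank arm (arm top 175 mm, knob top 224 mm over the table), 72 mm from the carousel's axis, opposite the empty full-size socket. The seated canisters beside it reach 167 mm over the table.
- socket (a point): The empty full-size socket, an aluminium tube fixed to the carousel: bore 42.6 mm in diameter, 55 mm deep, the last 6 mm flared to about 51 mm. Origin at the centre of the bore's floor, 72.5 mm from the carousel's axis and 46.5 mm over the table. Its z axis runs up the bore, leaning 30 degrees from vertical, outward from the carousel.
- socket_mouth (a point): Centre of the mouth of that socket, 55 mm up the bore from its floor.
- canister: The loose steel sample canister, standing upright on the table: body 40 mm in diameter and 92 mm high with a 5 mm chamfer at the foot; above it a round grip 26 mm in diameter from 98 to 128 mm, total height 131 mm; 0.14 to 0.28 kg. Origin at the centre of its underside, z up along its axis.
- mould_a: Empty white plastic cheese mould, open cup 80 mm across the rim, 85 mm high, standing loose on the table. Origin at its underside. Leave alone.
- mould_b: Another such mould, same size. Leave alone.
- pot: White lidded plastic pot 72 mm in diameter, 75 mm high, loose on the table. Origin at its underside. Leave alone.
- spatula: White spatula 240 mm long lying on the table. Leave alone.
Things that resemble listed ones, but are neither listed nor needed, are in the scene too. Leave any red look-alike of the canister alone.

How it is judged (in metres and radians):
On the way, in this order (a step that is already met when the one before it is completed fails the run):
1. the empty full-size socket faces the loading apron, within 0.12 rad, while the canister is still out of the carousel (value of joint carousel between -0.12 and 0.12 rad and distance between canister and socket above 0.09 m), for 0.2 s.
2. the canister is seated on the floor of that socket (distance between canister and socket below 0.007 m and angle between the z axis of canister and the z axis of socket, either way round below 0.1 rad), for 0.2 s.
At the end, for the whole second after the job is handed in: The canister rests on the floor of the full-size socket (its underside's centre within 7 mm of the floor's centre, axes within 0.1 rad), at rest and released, and the socket faces the loading apron within 0.12 rad (all of step 2 and value of joint carousel between -0.12 and 0.12 rad and linear speed of canister below 0.02 m/s); the robot touches nothing.
It fails at once if the canister is dropped into the socket (faster than 0.4 m/s within 70 mm of its floor) (distance between canister and socket below 0.07 m and linear speed of canister above 0.4 m/s).
It fails at once if a bystander is shifted by more than 30 mm (distance of any of mould_a, mould_b, pot, spatula from where it was at the start of the episode above 0.03 m).
It also fails if it takes over 54 s, if anything falls off the work surface, if the arm or the gripper's body presses on something with over 40 N, if the wrist force passes 120 N, or if a joint passes its speed limit or range.

## Working session

There is one attempt and no reset: what is moved stays moved. The work goes in short steps, Python scripts to look and compute and a tool call to move; the robot and the scene stay as the last step left them, time stands still between calls to the robot, and variables do not carry over. Pictures are saved under pics/ and viewed, and the job is handed in when it is done.

Besides the shell and the picture viewer there is one more tool, called after "Request:" as a command line: name --argument value ..., lists and objects as JSON in quotes. move_arm: Moves the arm, as the interface text tells. Its arguments: {"type":"object","properties":{"series":{"type":"array","items":{"type":"array"}},"force":{"type":"number"}},"required":["series"]}

```bash
ls; mkdir -p pics
python3 - <<'E'
from rig import ctrl
import cv2
print(ctrl.sense())
for n in ["scene","top","wrist"]:
    m=ctrl.camera_model(n);print(n,m)
    p,d=ctrl.capture(n)
    cv2.imwrite(f"pics/{n}0.png",p[:,:,::-1])
    import numpy as np
    np.savez(f"pics/{n}0.npz",p=p,d=d,**{k:np.array(v) for k,v in m.items()})
E
```

```text
pics
{'time_s': 0.0, 'joints': array([ 9.47587887e-01,  3.13473966e-01,  1.49846151e+00,  4.57653231e-05,
        1.33098647e+00, -2.23404523e-01]), 'dq': array([-6.90912936e-05, -4.48657130e-04,  9.40992775e-04,  1.61466218e-03,
        9.16766187e-04,  7.42349308e-04]), 'tau': array([-8.83355351e-04, -4.12266290e+01, -2.59744048e+01, -2.22926606e-04,
        4.09379878e-03,  1.11414195e-06]), 'eef_pos': array([204.25602359, 483.45624175, 303.31355236]), 'ee_rot': array([-2.93284615e-04,  1.98578540e-01,  9.80084752e-01, -5.96853383e-04]), 'force': array([ 0.80086277,  0.71805698, -0.84263926]), 'wrist_torque': array([ 0.06352597, -0.00770342,  0.07486828]), 'grip_width': 0.9967913255442455}
scene {'fov_y': 43.763697536670264, 'cx': 321.38155615629813, 'cy': 241.26479412990713, 'rvec': array([ 2.09203691,  1.65791548, -0.48495685]), 'tvec': array([-203.82790024, -370.27353954, 1742.18756966])}
top {'fov_y': 44.99910738819415, 'cx': 326.52928737906404, 'cy': 239.49637547951025, 'rvec': array([ 2.09505234, -2.12126768,  0.22048517]), 'tvec': array([ 104.36626969,  615.12163827, 1079.89847825])}
wrist {'fov_y': 69.47464888528256, 'cx': 316.36203327868793, 'cy': 241.13990327347582, 'rvec': array([-2.38077631, -1.5783501 , -0.26057433]), 'tvec': array([-524.15746814,  -40.32898259,  380.71290329])}
```

View pics/scene0.png

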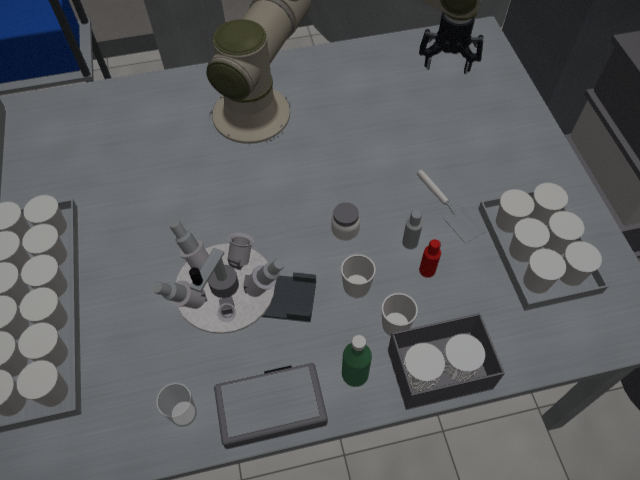

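View pics/top0.png

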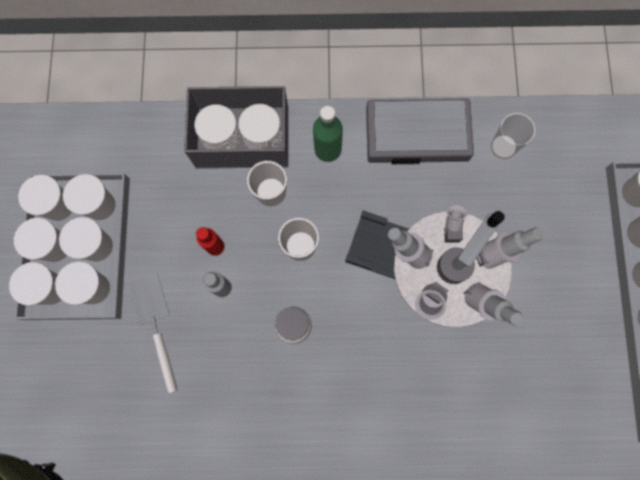

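View pics/wrist0.png

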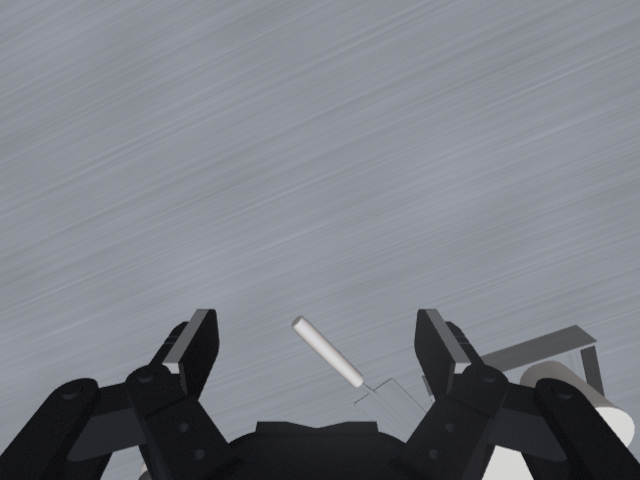

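The scene view shows the carousel near (225,285), with the apron to its right. The canister is at (413,230), next to the red one at (430,258). In the top view the carousel centre is about (457,265), the knob (495,218), the canister (216,284) and the apron (375,245). Next I'll measure these.

```bash
cat > h.py <<'E'
import numpy as np,cv2
def load(f): return dict(np.load(f))
def cloud(c):
    H,W=c['d'].shape; f=H/2/np.tan(np.radians(float(c['fov_y']))/2)
    u,v=np.meshgrid(np.arange(W),np.arange(H)); z=c['d']
    P=np.stack([(u-c['cx'])/f*z,(v-c['cy'])/f*z,z],-1)
    R=cv2.Rodrigues(np.array(c['rvec']))[0]
    X=(P-np.array(c['tvec']))@R
    X[z==0]=np.nan
    return X
def proj(c,X):
    f=480/2/np.tan(np.radians(float(c['fov_y']))/2)
    K=np.array([[f,0,c['cx']],[0,f,c['cy']],[0,0,1.]])
    return cv2.projectPoints(np.array(X,float).reshape(-1,1,3),np.array(c['rvec']),np.array(c['tvec']),K,None)[0][:,0]
E
python3 - <<'E'
from h import *
c=load('pics/top0.npz');X=cloud(c);np.set_printoptions(precision=1,suppress=True)
for n,(u,v) in dict(tab=(320,420),hub=(457,265),knob=(496,217),can=(213,277),canb=(217,285),red=(204,234),apron=(370,250),sock=(432,300),small=(456,215),pot=(293,325),mA=(298,240),mB=(267,182),sp=(165,360),bl=(360,140)).items(): print(n,X[v,u])
s=load('pics/scene0.npz');Y=cloud(s)
for n,(u,v) in dict(tab=(400,120),hub=(223,280),can=(416,214),red=(434,244),knob=(196,272)).items(): print('s',n,Y[v,u])
for n,im,(a,b,x,y) in [('t',c,(340,190,560,340)),('s',s,(140,200,340,350)),('tc',c,(180,200,340,350))]:
    cv2.imwrite(f'pics/crop_{n}.png',cv2.resize(im['p'][b:y,a:x,::-1],None,fx=3.6,fy=3.6,interpolation=cv2.INTER_CUBIC))
# disc points: height hist near the carousel
A=X.reshape(-1,3);A=A[np.isfinite(A[:,0])]
h=X[265,457]
m=np.hypot(A[:,0]-h[0],A[:,1]-h[1])<130
print(np.histogram(A[m,2],bins=np.arange(-10,240,10)))
E
```

```text
tab [268.2 114.   -4. ]
hub [ 553.7 -146.6  115.8]
knob [ 617.1 -192.8  227. ]
can [534.5 306.1 130.9]
canb [523.4 303.6 103.3]
red [614.9 324.4 134.6]
apron [604.    7.6  15. ]
sock [ 495.7 -108.2   51.1]
small [ 662.3 -161.3   68.3]
pot [449.2 162.6  71.2]
mA [628.2 156.1   9.3]
mB [754.9 221.7   9.3]
sp [387.3 418.   20.9]
bl [850.4  21.5   0.5]
s tab [125.4 412.7   2.7]
s hub [ 571.8 -152.3   82.4]
s can [531.6 313.1 133.1]
s red [618.9 327.4 132.6]
s knob [ 622.1 -193.   225.1]
(array([ 751,  968,  266,  158, 4801,  250,  285,  509, 1232,  956,  638,
        757,  297,  356,  474,  169,  114,  124,  704,   23,   26,   26,
         27,  117]), array([-10,   0,  10,  20,  30,  40,  50,  60,  70,  80,  90, 100, 110,
       120, 130, 140, 150, 160, 170, 180, 190, 200, 210, 220, 230]))
```

View pics/crop_t.png

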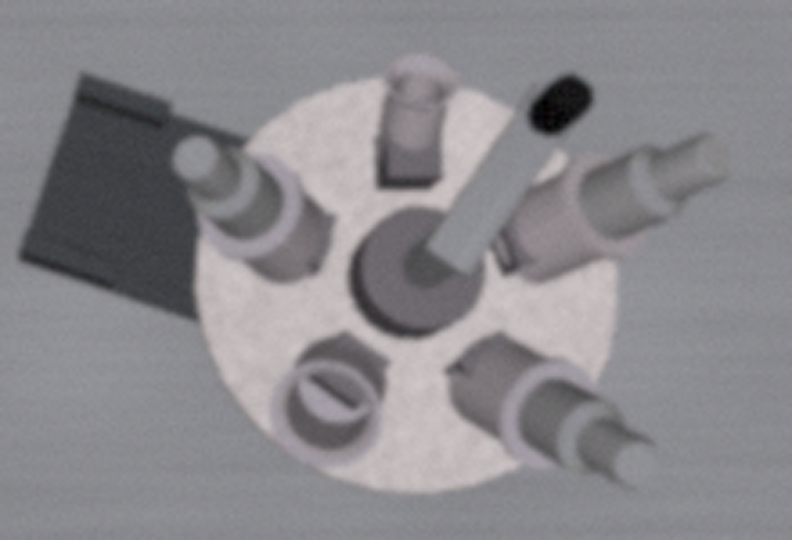

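View pics/crop_s.png

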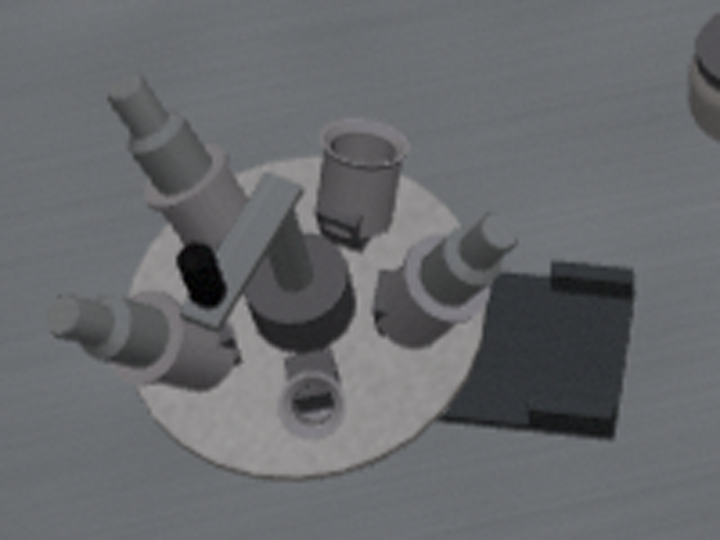

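Run:
```python
from h import *
from scipy.optimize import least_squares
np.set_printoptions(precision=1,suppress=True)
c=load('pics/top0.npz');s=load('pics/scene0.npz')
for nm,cc in(('top',c),('scene',s)):
    X=cloud(cc);A=X.reshape(-1,3);ok=np.isfinite(A[:,0]);A=A[ok]
    hub=np.array([555,-150.])
    # table z
    m=(abs(A[:,0]-300)<100)&(abs(A[:,1])<80);print(nm,'table z',np.median(A[m,2]))
    m=(np.hypot(*(A[:,:2]-hub).T)<130)&(A[:,2]>30)&(A[:,2]<42)
    zd=np.median(A[m,2]);D=A[m&(abs(A[:,2]-zd)<4)]
    # disc rim: min enclosing circle of robust
    pts=D[:,:2].astype(np.float32)
    ang=np.arctan2(*(pts-hub).T[::-1]);r=np.hypot(*(pts-hub).T)
    rim=[]
    for k in range(72):
        q=(ang>-np.pi+k*np.pi/36)&(ang<=-np.pi+(k+1)*np.pi/36)
        if q.sum()>5: rim.append(pts[q][np.argmax(r[q])])
    rim=np.array(rim)
    f=least_squares(lambda p:np.hypot(*(rim-p[:2]).T)-p[2],[*hub,118],loss='soft_l1',f_scale=1)
    print('disc z',zd,'center,r',f.x,len(rim))
    f=least_squares(lambda p:np.hypot(*(rim-p[:2]).T)-118,[*hub],loss='soft_l1',f_scale=1);print('fixed r',f.x)
    # knob
    m=(np.hypot(*(A[:,:2]-[620,-193]).T)<35)&(A[:,2]>218);print('knob',A[m].mean(0),m.sum(), A[m].min(0),A[m].max(0))
    m=(np.hypot(*(A[:,:2]-hub).T)<100)&(A[:,2]>168)&(A[:,2]<182)
    v=A[m]; print('arm',v.mean(0),v[:,2].std(),len(v)); 
    pc=np.linalg.svd(v[:,:2]-v[:,:2].mean(0))[2] if len(v)<2000 else None; print(pc)
    # apron
    q=(A[:,2]>6)&(A[:,2]<22)&(np.hypot(*(A[:,:2]-hub).T)<240)&(np.hypot(*(A[:,:2]-hub).T)>120)&(A[:,1]>-100)&(A[:,0]>480)&(A[:,0]<700)
    B=A[q];print('apron n',len(B),B.mean(0),cv2.minAreaRect(B[:,:2].astype(np.float32)))
    q=(A[:,2]>38)&(A[:,2]<60)&(np.hypot(*(A[:,:2]-hub).T)<230)&(np.hypot(*(A[:,:2]-hub).T)>140)&(A[:,1]>-90)&(A[:,0]>480)&(A[:,0]<720)
    B=A[q];print('cheek n',len(B),B.mean(0),B[:,2].mean())
    a=B.mean(0)
    from scipy.cluster.vq import kmeans2
    if len(B)>10:
        ce,l=kmeans2(B.astype(float),2,seed=1,minit='++');print(ce,np.bincount(l))
    # can
    for t,z0 in((535,305),(617,325)) and [((535,307),0),((616,326),0)]:
        m=(np.hypot(*(A[:,:2]-t).T)<45)&(A[:,2]>124)&(A[:,2]<140);print('cantop',A[m].mean(0),m.sum(),A[m].min(0),A[m].max(0))
```

```text
top table z -0.11190747940462423
disc z 34.29821273380362 center,r [ 561.8 -154.9  116.5] 67
fixed r [ 562.4 -155.6]
knob [ 619.  -197.3  223.4] 125 [ 608.3 -209.4  218.4] [ 629.1 -187.7  228.1]
arm [ 583.2 -170.3  175. ] 2.0109012380056486 714
[[-0.8  0.6]
 [-0.6 -0.8]]
apron n 1840 [615.4   0.3  12.1] ((590.9346313476562, 3.794097900390625), (139.51280212402344, 209.22531127929688), 74.49774932861328)
cheek n 26 [629.4  14.5  39. ] 38.97824526843297
[[666.7  -4.3  39.2]
 [578.6  40.1  38.7]] [15 11]
cantop [531.4 312.4 129.7] 159 [518.8 299.6 124.2] [544.5 325.3 135.2]
cantop [617.4 328.7 130. ] 151 [605.1 316.5 124.4] [630.5 340.8 135.3]
scene table z 0.8527773350544591
disc z 34.908016644395076 center,r [ 561.5 -154.7  117.2] 57
fixed r [ 561.3 -154.7]
knob [ 620.7 -197.   224.1] 82 [ 610.  -207.7  218.2] [ 630.1 -187.   229.4]
arm [ 588.5 -172.3  175.2] 2.5616317946056504 489
[[ 0.8 -0.6]
 [ 0.6  0.8]]
apron n 1503 [614.9  -2.5  12.3] ((589.392822265625, 8.054405212402344), (150.41925048828125, 242.0446319580078), 73.38395690917969)
cheek n 31 [617.   18.2  39.1] 39.07474138831518
[[580.   34.6  39.3]
 [668.4  -4.5  38.8]] [18 13]
cantop [533.  313.  130.6] 87 [519.9 300.8 124.5] [545.  325.5 136.1]
cantop [618.8 328.9 130.4] 97 [603.5 315.2 124.2] [630.2 343.5 136.9]
```

Run:
```python
from h import *
np.set_printoptions(precision=1,suppress=True)
C=np.array([561.6,-154.9])
for nm in('top','scene'):
    c=load(f'pics/{nm}0.npz');A=cloud(c).reshape(-1,3);g=c['p'].reshape(-1,3).mean(1);ok=np.isfinite(A[:,0]);A=A[ok];g=g[ok]
    th=90
    for phi in (68,70,71,72,73,74,76):
        a=np.radians(phi);e=np.array([np.cos(a),np.sin(a)]);n=np.array([-e[1],e[0]])
        d=A[:,:2]-C;u=d@e;v=d@n
        m=(abs(A[:,2]-12)<5)&(u>125)&(u<225)&(abs(v)<80)
        out=[]
        for lo,hi in((125,140),(140,155),(185,200)):
            q=m&(u>lo)&(u<hi);out+=[*np.percentile(v[q],[1,99])]
        for lo,hi in((-45,-25),(25,42)):
            q=m&(v>lo)&(v<hi);out+=[np.percentile(u[q],99)]
        print(nm,phi,np.array(out))
    r=np.hypot(*(A[:,:2]-C).T)
    P={}
    # plan map of dark points
    print(np.median(g[(r<200)&(r>150)&(abs(A[:,2]-12)<3)]),np.median(g[(r<220)&(abs(A[:,2])<3)]))
    k=np.array([620,-197.2])-C if 1 else 0
    print('knob ang',np.degrees(np.arctan2(k[1],k[0])),np.hypot(*k))
    # socket bore rim: points near height 90-110 near angle 144
    ang=np.degrees(np.arctan2(*(A[:,:2]-C).T[::-1]))
    q=(r>60)&(r<140)&(A[:,2]>78)&(A[:,2]<112)&(ang>110)&(ang<180)
    print('sock rim',A[q].mean(0),q.sum(),np.percentile(ang[q],[1,99]),r[q].max())
```

```text
top 68 [-49.9  58.6 -49.2  59.2 -37.2  61.3 209.7 207.2]
top 70 [-54.5  53.8 -54.7  54.  -43.7  54.6 208.5 208.3]
top 71 [-56.9  51.4 -56.8  51.4 -47.   51.  207.8 208.7]
top 72 [-59.3  49.1 -59.4  48.8 -51.2  47.6 207.3 209.2]
top 73 [-61.6  46.8 -61.9  46.2 -54.5  44.3 206.7 209.2]
top 74 [-64.   44.6 -63.9  43.7 -57.8  40.9 206.6 208.2]
top 76 [-68.8  39.8 -68.2  38.8 -64.7  34.1 205.9 209.6]
65.66666666666667 140.33333333333334
knob ang -35.91638047635672 72.10998543891128
sock rim [485.4 -98.5  90.4] 441 [127.1 159.7] 124.12191585431485
scene 68 [-49.2  59.9 -49.7  58.8 -47.2  52.5 211.  208. ]
scene 70 [-54.   54.9 -55.2  54.4 -53.8  46.5 209.5 208.5]
scene 71 [-56.4  53.2 -57.7  52.2 -57.7  43.1 208.8 209.7]
scene 72 [-58.8  51.  -60.3  49.8 -61.1  39.2 208.3 210.5]
scene 73 [-61.1  48.7 -62.9  47.3 -64.5  35.8 208.1 211.1]
scene 74 [-63.4  46.5 -65.4  44.8 -68.   32.5 207.8 211.6]
scene 76 [-68.   41.9 -70.5  39.9 -74.8  25.8 206.6 203. ]
53.333333333333336 110.33333333333333
knob ang -35.91638047635672 72.10998543891128
sock rim [ 491.  -101.4   89.5] 374 [126.7 159. ] 125.54190325882796
```

Request:
move_arm --series '[[[-40,-29,-30],10,1],[[-90,-65,-30],20,1],[[-140,-100,-30],30,1],[[-190,-136,-30],40,1],[[-240,-172,-30],50,1],[[-290,-208,-30],60,1],[[-340,-244,-30],70,1],[[-390,-280,-30],80,1],[[-440,-316,-30],87,1],[[-490,-352,-30],87,0.7]]'

```text
time_s: 1.4
eef_pos: [519.4, -33.3, 333.8]
ee_rot: [-0.0, 0.819, 0.574, 0.0]
force: [1.3, 0.9, 0.9]
grip_width: 0.819
```

Request:
move_arm --series '[[[-30,38,0],0,0.7],[[-61,76,0],0,0.7],[[-91,114,0],0,0.7],[[-121,152,0],0,0.7],[[-121,152,0],0,0.7],[[-121,152,0],0,0.7]]'

```text
time_s: 2.15
eef_pos: [620.3, -196.4, 333.6]
ee_rot: [-0.0, 0.819, 0.574, -0.0]
force: [0.3, -0.1, 0.1]
grip_width: 0.699
```

```bash
cat >> h.py <<'E'
def snap(n,tag):
    from rig import ctrl
    m=ctrl.camera_model(n);p,d=ctrl.capture(n)
    cv2.imwrite(f"pics/{n}{tag}.png",p[:,:,::-1])
    f=f"pics/{n}{tag}.npz";np.savez(f,p=p,d=d,**{k:np.array(v) for k,v in m.items()});return load(f)
E
python3 - <<'E'
from h import *
from rig import ctrl
print(ctrl.sense()['eef_pos'],ctrl.sense()['joints'])
snap('wrist','1')
E
```

```text
[ 620.26231483 -196.36721622  333.60765433] [-4.86392118e-01  5.89437509e-01  1.00864293e+00  2.27502413e-04
  1.54434720e+00 -1.39202705e-01]
```

View pics/wrist1.png

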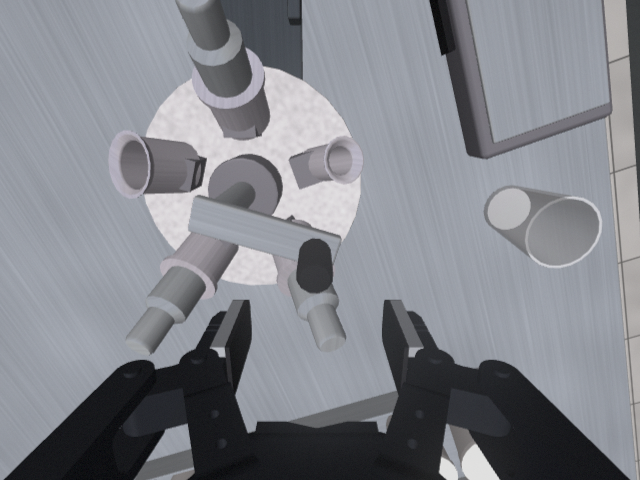

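The wrist view shows the knob top at (315,250), midway between the jaws, as measured. I'll descend and grip it.

Request:
move_arm --series '[[[0,0,25],0,0.7],[[0,0,50],0,0.7],[[0,0,79],0,0.7],[[0,0,79],0,0.7],[[0,0,79],0,0.0],[[0,0,79],0,0.0],[[0,0,79],0,0.0],[[0,0,79],0,0.0]]' --force 40

```text
time_s: 3.2
eef_pos: [619.6, -196.1, 256.9]
ee_rot: [-0.001, 0.819, 0.574, -0.0]
force: [-10.8, 6.0, 9.7]
grip_width: 0.243
```

Run:
```python
import numpy as np
# tool axes x=(cos70,sin70), y=(cos-20,sin-20); knob arc from -35.9 to -110
for k in np.arange(1,21):
    a=np.radians(-35.9-74.1*k/20); a0=np.radians(-35.9)
    d=72*np.array([np.cos(a)-np.cos(a0),np.sin(a)-np.sin(a0)])
    print(k,np.round([d@[np.cos(np.radians(70)),np.sin(np.radians(70))],d@[np.cos(np.radians(-20)),np.sin(np.radians(-20))]],1))
```

```text
1 [-4.4 -1.4]
2 [-8.8 -3.1]
3 [-13.   -5.1]
4 [-17.1  -7.3]
5 [-21.   -9.9]
6 [-24.7 -12.6]
7 [-28.3 -15.6]
8 [-31.7 -18.8]
9 [-34.8 -22.2]
10 [-37.7 -25.9]
11 [-40.4 -29.7]
12 [-42.9 -33.6]
13 [-45.  -37.8]
14 [-46.9 -42. ]
15 [-48.5 -46.4]
16 [-49.9 -50.8]
17 [-50.9 -55.4]
18 [-51.7 -60. ]
19 [-52.1 -64.6]
20 [-52.3 -69.2]
```

Request:
move_arm --series '[[[-4.4,-1.4,0],0,0],[[-8.8,-3.1,0],0,0],[[-17.1,-7.3,0],0,0],[[-24.7,-12.6,0],0,0],[[-31.7,-18.8,0],0,0],[[-37.7,-25.9,0],0,0],[[-42.9,-33.6,0],0,0],[[-46.9,-42,0],0,0],[[-49.9,-50.8,0],0,0],[[-51.7,-60,0],0,0]]'

```text
time_s: 4.45
eef_pos: [547.3, -224.4, 257.0]
ee_rot: [0.002, 0.819, 0.574, 0.002]
force: [6.7, 5.3, 4.4]
grip_width: 0.242
```

Request:
move_arm --series '[[[-0.4,-4.6,0],0,0],[[-0.6,-9.2,0],0,0],[[-0.6,-9.2,0],0,0],[[-0.6,-9.2,0],0,0]]'

```text
time_s: 4.95
eef_pos: [538.2, -222.0, 256.9]
ee_rot: [0.001, 0.819, 0.574, 0.001]
force: [0.5, 4.4, 7.5]
grip_width: 0.249
```

Run:
```python
from h import *
from rig import ctrl
print(ctrl.sense()['eef_pos'])
np.set_printoptions(precision=1,suppress=True)
c=snap('scene','2');t=snap('top','2')
C=np.array([561.6,-154.9])
for c in(c,t):
    cv2.imwrite('pics/x.png',c['p'])
cv2.imwrite('pics/crop_t2.png',cv2.resize(t['p'][190:340,340:560,::-1],None,fx=3.6,fy=3.6,interpolation=cv2.INTER_CUBIC))
```

```text
[ 538.19537374 -222.00261277  256.93638482]
```

View pics/crop_t2.png

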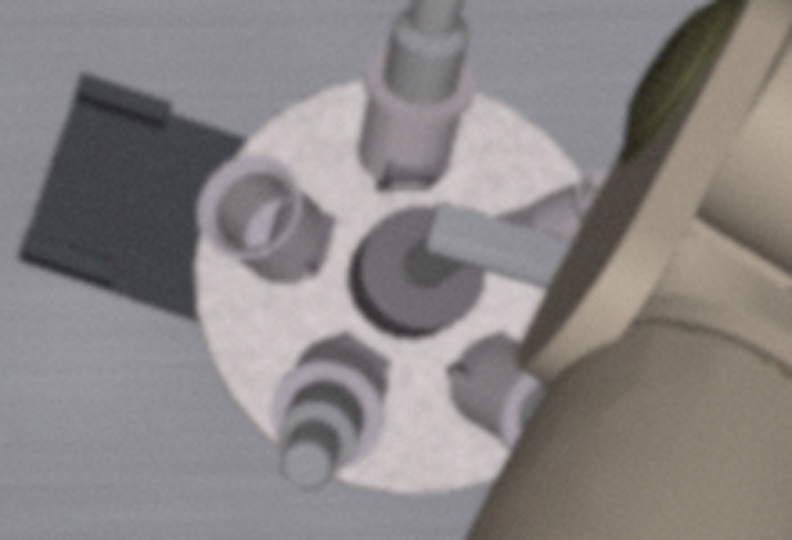

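The top crop shows the empty full-size socket, at crop (255,215), now facing the apron. Now release and lift.

Request:
move_arm --series '[[[0,0,0],0,0.7],[[0,0,0],0,0.7],[[0,0,0],0,0.7],[[0,0,-40],0,0.7],[[0,0,-85],0,0.7],[[35,-12,-85],0,0.7],[[80,-29,-85],0,0.7],[[135,-49,-85],0,0.7],[[190,-69,-85],0,0.7],[[240,-87,-85],0,0.7]]'

```text
time_s: 6.3
eef_pos: [537.2, 34.6, 340.0]
ee_rot: [0.0, 0.819, 0.574, 0.0]
force: [0.7, -0.7, 0.0]
grip_width: 0.704
```

Run:
```python
from h import *
from rig import ctrl
print(ctrl.sense()['eef_pos'])
np.set_printoptions(precision=1,suppress=True)
C=np.array([561.6,-154.9])
for n in('scene','top'):
    c=snap(n,'3');A=cloud(c).reshape(-1,3);A=A[np.isfinite(A[:,0])]
    k0=C+72*np.array([np.cos(np.radians(-110)),np.sin(np.radians(-110))])
    m=(np.hypot(*(A[:,:2]-k0).T)<30)&(A[:,2]>218)&(A[:,2]<230);k=A[m].mean(0)
    print(n,m.sum(),k,np.degrees(np.arctan2(*(k[:2]-C)[::-1])),np.hypot(*(k[:2]-C)))
    for cc in((532,313),):
        m=(np.hypot(*(A[:,:2]-cc).T)<22)&(A[:,2]>124)&(A[:,2]<137);print('can',A[m].mean(0),m.sum())
        m=(np.hypot(*(A[:,:2]-cc).T)<22)&(A[:,2]>128)&(A[:,2]<134);print('can',A[m].mean(0),m.sum(),(A[m].min(0)+A[m].max(0))/2)
```

```text
[537.1606279   34.63539338 339.98625041]
scene 77 [ 540.5 -222.5  224. ] -107.37308840816155 70.7825189115421
can [533.  312.8 130.4] 91
can [532.1 313.3 131.3] 59 [530.9 312.8 131.1]
top 132 [ 539.1 -222.5  223.4] -108.39665581043377 71.27645656834292
can [531.4 312.4 130. ] 157
can [531.5 312.3 130.4] 128 [532.  312.6 130.9]
```

View pics/scene3.png

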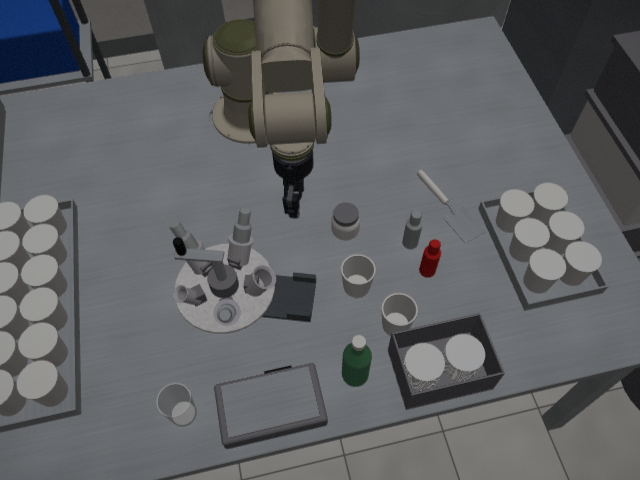

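Request:
move_arm --series '[[[45,-17,0],0,0.7],[[95,-37,20],0,0.7],[[145,-56,40],0,0.7],[[195,-76,50],0,0.7],[[235,-91,60],0,0.7],[[261,-101,80],0,0.7],[[261,-101,80],0,0.7],[[261,-101,80],0,0.7]]'

```text
time_s: 7.4
eef_pos: [531.9, 311.6, 260.4]
ee_rot: [0.0, 0.819, 0.574, 0.0]
force: [0.4, -0.9, 0.7]
grip_width: 0.7
```

Run:
```python
from h import *
from rig import ctrl
print(ctrl.sense()['eef_pos'])
snap('wrist','4')
```

```text
[531.88829451 311.59008342 260.41715332]
```

View pics/wrist4.png

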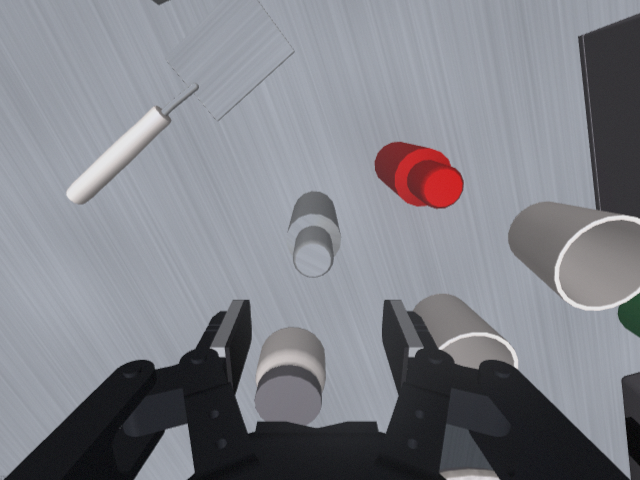

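The grey canister's top, at (313,258), is centred between the jaws. The red one, at (420,180), is clear of them. Descend and grip the top of the grip section.

Request:
move_arm --series '[[[0,0.5,30],0,0.7],[[0,0.5,60],0,0.7],[[0,0.5,85],0,0.7],[[0,0.5,85],0,0.7],[[0,0.5,85],0,0.0],[[0,0.5,85],0,0.0],[[0,0.5,85],0,0.0],[[0,0.5,85],0,0.0]]' --force 30

```text
time_s: 8.45
eef_pos: [532.1, 312.7, 176.5]
ee_rot: [0.0, 0.819, 0.574, 0.001]
force: [-1.6, -0.1, 5.8]
grip_width: 0.29
```

Run:
```python
import numpy as np
for t in range(3,37,3):
    a=np.radians(t);h=121;print(t,np.round([15-15*np.cos(a)+h*np.sin(a), -(h*np.cos(a)+15*np.sin(a)-h)],1))
```

```text
3 [ 6.4 -0.6]
6 [12.7 -0.9]
9 [19.1 -0.9]
12 [25.5 -0.5]
15 [31.8  0.2]
18 [38.1  1.3]
21 [44.4  2.7]
24 [50.5  4.4]
27 [56.6  6.4]
30 [62.5  8.7]
33 [68.3 11.4]
36 [74.  14.3]
```

Request:
move_arm --series '[[[6,0,0.2],0,0],[[13,0,0.2],0,0],[[19,0,0.2],0,0],[[25.5,0,0.6],0,0],[[32,0,1.2],0,0],[[38,0,2.3],0,0],[[44.5,0,3.7],0,0],[[50.5,0,5.4],0,0],[[57,0,7.4],0,0],[[62.5,0,9.5],0,0]]'

```text
time_s: 9.7
eef_pos: [553.2, 371.6, 166.7]
ee_rot: [0.0, 0.819, 0.574, 0.001]
force: [-1.6, 0.5, 5.5]
grip_width: 0.294
```

Run:
```python
from h import *
from rig import ctrl
print(ctrl.sense()['eef_pos'])
c=snap('wrist','5');s=snap('scene','5')
cv2.imwrite('pics/crop_s5.png',cv2.resize(s['p'][130:280,350:500,::-1],None,fx=4,fy=4,interpolation=cv2.INTER_CUBIC))
```

```text
[553.20790317 371.60570877 166.67703457]
```

View pics/wrist5.png

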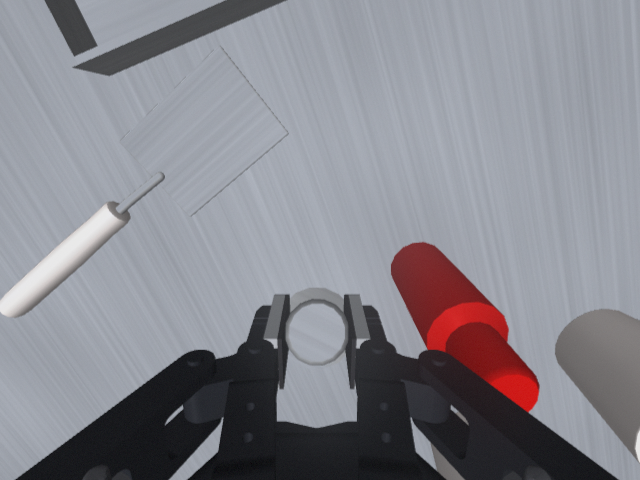

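View pics/crop_s5.png

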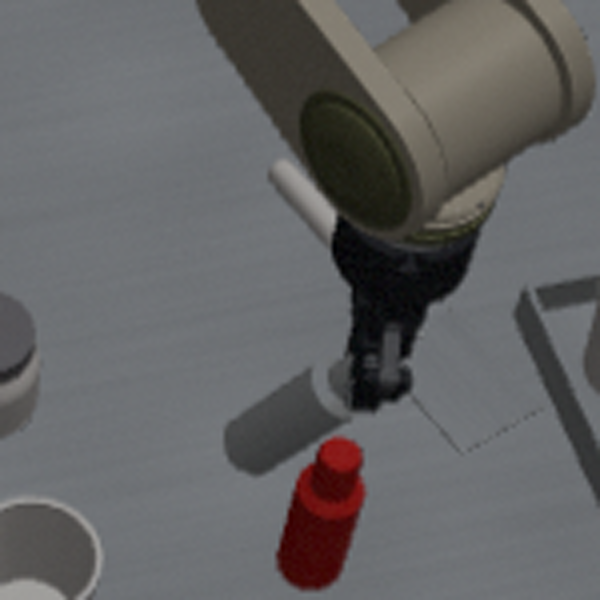

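The canister is leaning, with its foot back towards the pot at crop (255,445), as planned. I'll tighten the grip, lift, and measure the lean.

Request:
move_arm --series '[[[0,0,0],0,0],[[0,0,0],0,0],[[0,0,-15],0,0],[[0,0,-40],0,0],[[0,0,-70],0,0],[[0,0,-100],0,0],[[0,0,-100],0,0]]' --force 100

```text
time_s: 10.68
eef_pos: [553.6, 371.4, 268.3]
ee_rot: [0.001, 0.819, 0.574, 0.003]
force: [0.6, 0.0, -2.4]
grip_width: 0.273
```

Run:
```python
from h import *
from rig import ctrl
print(ctrl.sense()['eef_pos'],ctrl.sense()['force'],ctrl.sense()['grip_width'])
s=snap('scene','6');
cv2.imwrite('pics/crop_s6.png',cv2.resize(s['p'][130:280,350:500,::-1],None,fx=4,fy=4,interpolation=cv2.INTER_CUBIC))
```

```text
[553.62237096 371.3584509  268.30423633] [ 0.57905684  0.04777427 -2.35549864] 0.2726291284949105
```

View pics/crop_s6.png

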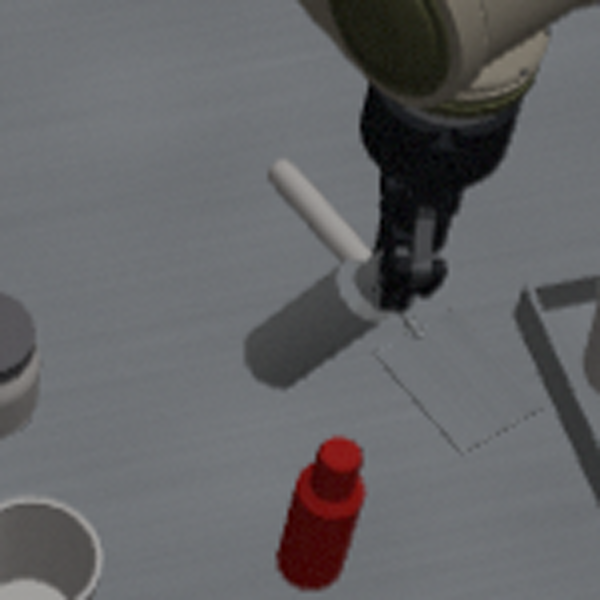

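```bash
cat >> h.py <<'E'
def fitcan(A,g,verbose=True):
    """A: points; g grasp point. Fit cylinder r=20 to body points; return axis (up), point."""
    from scipy.optimize import least_squares
    t=np.radians(30);e=np.array([np.cos(np.radians(70)),np.sin(np.radians(70)),0])
    a0=np.sin(t)*e+np.array([0,0,np.cos(t)])
    d=A-g;s=d@a0;r=np.linalg.norm(d-np.outer(s,a0),axis=1)
    m=(s<-32)&(s>-130)&(r<32);B=A[m]
    e2=np.cross([0,0,1],e)
    def ax(p):
        v=np.sin(p[0])*e+np.cos(p[0])*np.array([0,0,1])+p[1]*e2;return v/np.linalg.norm(v)
    b1=np.cross(a0,e2);
    def f(p):
        a=ax(p);o=g+p[2]*b1+p[3]*e2;d=B-o;s=d@a
        return np.linalg.norm(d-np.outer(s,a),axis=1)-20
    q=least_squares(f,[t,0,0,0],loss='soft_l1',f_scale=1.5);p=q.x
    a=ax(p);o=g+p[2]*b1+p[3]*e2
    s=(B-o)@a
    if verbose: print('n',m.sum(),'tilt deg',np.degrees(p[0]),'side deg',np.degrees(p[1]),'off',p[2:],'rms',np.sqrt(np.mean(q.fun**2)),'foot s',np.percentile(s,[1,5,99]))
    return a,o
E
python3 - <<'E'
from h import *
np.set_printoptions(precision=1,suppress=True)
A=cloud(load('pics/scene6.npz')).reshape(-1,3);A=A[np.isfinite(A[:,0])]
g=np.array([553.6,371.4,268.3-54])
fitcan(A,g)
E
```

```text
n 488 tilt deg 29.581623761926846 side deg 0.26523566263366716 off [-1.1  0.7] rms 1.8475135427069178 foot s [-117.4 -111.5  -32.3]
```

Run:
```python
from h import *
from scipy.optimize import least_squares
np.set_printoptions(precision=2,suppress=True)
C=np.array([561.6,-154.9,0])
for n in('scene3','top3'):
    A=cloud(load(f'pics/{n}.npz')).reshape(-1,3);A=A[np.isfinite(A[:,0])]
    for ph in(72,):
        e=np.array([np.cos(np.radians(ph)),np.sin(np.radians(ph)),0]);a=e*.5+np.array([0,0,.866]);e2=np.array([-e[1],e[0],0]);b=np.cross(e2,a)
        M=C+100*e+np.array([0,0,94.1])
        d=A-M;s=d@a;x=d@b;y=d@e2
        m=(abs(s)<3.5)&(np.hypot(x,y)<34)
        print(n,m.sum(),'s med',np.median(s[m]),np.percentile(np.hypot(x,y)[m],[5,50,95]))
        f=least_squares(lambda p:np.hypot(x[m]-p[0],y[m]-p[1])-p[2],[0,0,26],loss='soft_l1')
        print('ctr (b,e2,R)',f.x,'b dir',b, 'world',M+f.x[0]*b+f.x[1]*e2,'phi',np.degrees(np.arctan2(*((M+f.x[0]*b+f.x[1]*e2)-C)[1::-1])))
```

```text
scene3 157 s med -0.43912344764760913 [21.08 25.97 29.48]
ctr (b,e2,R) [-1.15 -0.22 26.11] b dir [ 0.27  0.82 -0.5 ] world [592.4  -60.81  94.67] phi 71.87538501925592
  return _methods._mean(a, axis=axis, dtype=dtype,
  ret = ret.dtype.type(ret / rcount)
Traceback (most recent call last):
IndexError: index -1 is out of bounds for axis 0 with size 0
```

Request:
move_arm --series '[[[0,0,-15],0,0],[[-15,9,-30],0,0],[[-45,26,-35],0,0],[[-85,48,-35],0,0],[[-125,71,-35],0,0],[[-165,93,-35],0,0],[[-205,116,-35],0,0],[[-245,138,-35],-1,0],[[-285,161,-35],-2,0],[[-310,175,-35],-2,0]]'

```text
time_s: 11.98
eef_pos: [612.0, 16.9, 301.0]
ee_rot: [0.0, 0.809, 0.588, -0.0]
force: [-0.8, 0.2, -2.7]
grip_width: 0.27
```

Request:
move_arm --series '[[[-8,5,0],0,0],[[-12,7,15],0,0],[[-12,7,30],0,0],[[-12,7,30],0,0],[[-12,7,30],0,0]]'

```text
time_s: 12.6
eef_pos: [615.1, 7.1, 270.6]
ee_rot: [0.0, 0.808, 0.589, 0.0]
force: [-0.6, -0.7, -1.7]
grip_width: 0.276
```

```bash
cat > chk.py <<'E'
import sys
from h import *
from rig import ctrl
np.set_printoptions(precision=2,suppress=True)
tag=sys.argv[1]
st=ctrl.sense();p=st['eef_pos'];print('tcp',p,'F',st['force'],'w',st['grip_width'],'t',st['time_s'])
s=snap('scene',tag)
cv2.imwrite(f'pics/crop_s{tag}.png',cv2.resize(s['p'][190:340,160:360,::-1],None,fx=4,fy=4,interpolation=cv2.INTER_CUBIC))
A=cloud(s).reshape(-1,3);A=A[np.isfinite(A[:,0])]
a,o=fitcan(A,p-np.array([0,0,54]))
ph=72;e=np.array([np.cos(np.radians(ph)),np.sin(np.radians(ph)),0]);ab=e*.5+np.array([0,0,.866]);e2=np.array([-e[1],e[0],0]);b=np.cross(e2,ab)
M=np.array([592.4,-60.8,94.7]) # scene-camera mouth
q=o+a*((M-o)@ab/(a@ab))
print('at mouth plane axis passes b,e2 =',(q-M)@b,(q-M)@e2,' dist mouth->grasp along bore',(o-M)@ab,'foot s from mouth',(o-M)@ab-121)
x=np.array([np.cos(np.radians(72)),np.sin(np.radians(72)),0])
E
python3 chk.py 7
```

```text
tcp [615.13   7.13 270.58] F [-0.61 -0.69 -1.75] w 0.27602727890730416 t 12.6
n 398 tilt deg 29.655692333493686 side deg 0.5919297352070717 off [-0.76  0.39] rms 1.2866395108107875 foot s [-114.99 -110.65  -32.73]
at mouth plane axis passes b,e2 = 2.7111773487920914 0.7308849092060123  dist mouth->grasp along bore 141.3681096805469 foot s from mouth 20.368109680546894
```

View pics/crop_s7.png

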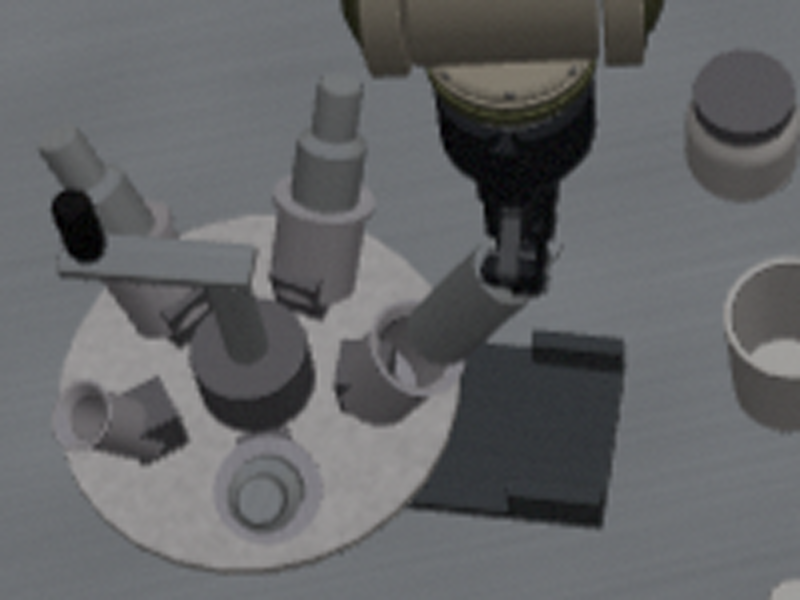

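The scene crop shows the canister foot poised over the socket mouth, at about (400,370), with the lean matched. I'll insert along the bore in small steps, starting with a small lateral correction.

Request:
move_arm --series '[[[-2,0.5,0],0,0],[[-4,0.5,3.5],0,0],[[-6,0.5,6.9],0,0],[[-8,0.5,10.4],0,0],[[-10,0.5,13.9],0,0],[[-12,0.5,17.3],0,0],[[-14,0.5,20.8],0,0],[[-15,0.5,22.5],0,0],[[-15,0.5,22.5],0,0]]' --force 60

```text
time_s: 13.78
eef_pos: [610.9, -8.0, 247.8]
ee_rot: [-0.0, 0.809, 0.588, -0.0]
force: [-0.8, 0.5, -0.5]
grip_width: 0.268
```

```bash
python3 chk.py 8
```

```text
tcp [610.92  -7.95 247.81] F [-0.83  0.46 -0.52] w 0.26794703529887237 t 13.775
n 564 tilt deg 31.333353009874234 side deg 2.2815734778456056 off [-2.73  2.18] rms 3.2897936822849925 foot s [-130.28 -126.7   -34.21]
at mouth plane axis passes b,e2 = -1.0288989834338578 -1.658148074666719  dist mouth->grasp along bore 113.85868940228653 foot s from mouth -7.1413105977134705
```

View pics/crop_s8.png

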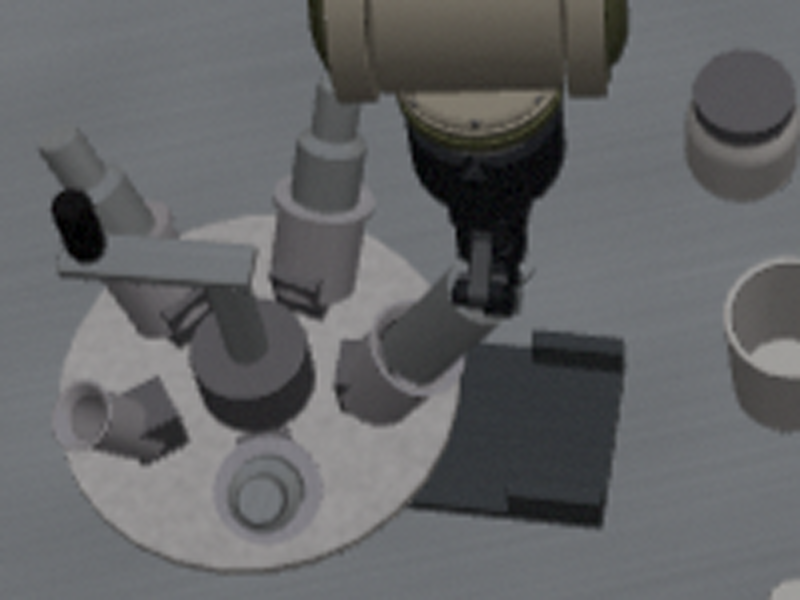

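The foot is inside the flare at about crop (410,370), with no contact force. I'll go on.

Request:
move_arm --series '[[[-1.5,0,2.6],0,0],[[-3,0,5.2],0,0],[[-4.5,0,7.8],0,0],[[-6,0,10.4],0,0],[[-6,0,10.4],0,0]]' --force 45

```text
time_s: 14.45
eef_pos: [608.8, -13.8, 236.9]
ee_rot: [-0.0, 0.809, 0.588, -0.001]
force: [-2.1, 0.1, -3.1]
grip_width: 0.275
```

Request:
move_arm --series '[[[-1.5,0,2.6],0,0],[[-3,0,5.2],0,0],[[-4.5,0,7.8],0,0],[[-6,0,10.4],0,0],[[-6,0,10.4],0,0]]'

```text
time_s: 15.08
eef_pos: [607.2, -19.5, 226.6]
ee_rot: [-0.0, 0.809, 0.588, -0.0]
force: [-2.0, 1.0, -4.0]
grip_width: 0.278
```

```bash
python3 chk.py 9
```

```text
tcp [607.17 -19.54 226.64] F [-2.01  0.99 -4.02] w 0.27801503321249854 t 15.075
n 600 tilt deg 32.89365860546299 side deg 4.162477303873347 off [-4.03  3.96] rms 3.4395179833491625 foot s [-130.89 -126.63  -35.14]
at mouth plane axis passes b,e2 = -1.5785794210094302 -2.259119094186585  dist mouth->grasp along bore 89.46861242617369 foot s from mouth -31.531387573826308
```

View pics/crop_s9.png

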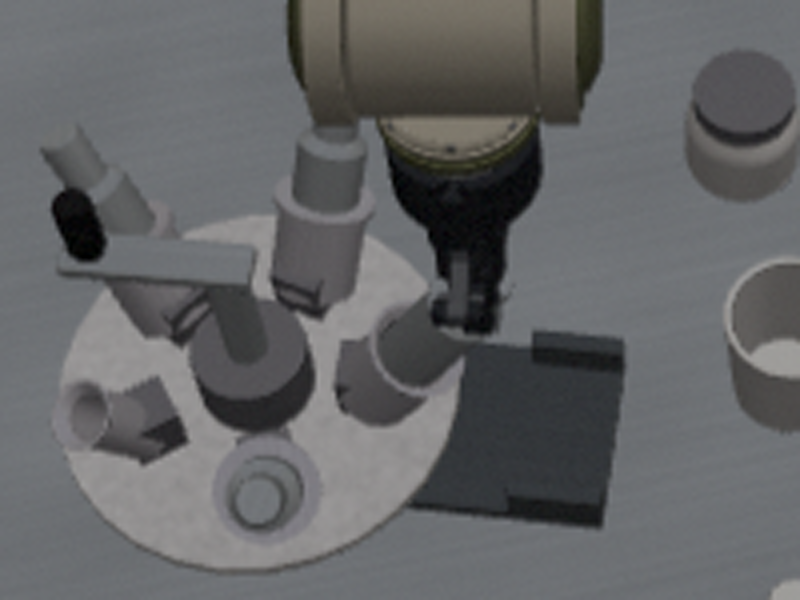

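The canister is about 31 mm into the bore and the forces are small. I'll keep going.

Request:
move_arm --series '[[[-1.5,0,2.6],0,0],[[-3,0,5.2],0,0],[[-4.5,0,7.8],0,0],[[-6,0,10.4],0,0],[[-7.5,0,13],0,0],[[-9,0,15.6],0,0],[[-9,0,15.6],0,0]]'

```text
time_s: 16.0
eef_pos: [604.4, -28.0, 211.2]
ee_rot: [-0.0, 0.809, 0.588, -0.0]
force: [-0.9, 0.9, -3.0]
grip_width: 0.272
```

Request:
move_arm --series '[[[-0.7,0,1.2],0,0],[[-1.5,0,2.6],0,0],[[-2.2,0,3.9],0,0],[[-2.2,0,3.9],0,0]]'

```text
time_s: 16.5
eef_pos: [605.0, -28.4, 210.9]
ee_rot: [0.001, 0.809, 0.588, 0.003]
force: [-1.6, 13.2, 17.9]
grip_width: 0.267
```

```bash
python3 chk.py 10
python3 - <<'E'
from h import *
s=load('pics/scene10.npz')
cv2.imwrite('pics/z10.png',cv2.resize(s['p'][240:310,225:315,::-1],None,fx=8,fy=8,interpolation=cv2.INTER_CUBIC))
w=snap('wrist','10')
E
```

```text
tcp [605.05 -28.38 210.86] F [-1.62 13.24 17.88] w 0.2670301761986992 t 16.5
n 628 tilt deg 32.974880138036816 side deg 4.785394713601911 off [-3.38  3.55] rms 4.0709256208229085 foot s [-129.59 -124.74  -35.46]
at mouth plane axis passes b,e2 = -1.374216409792425 -3.1613223522092584  dist mouth->grasp along bore 71.26346638468729 foot s from mouth -49.73653361531271
```

View pics/z10.png

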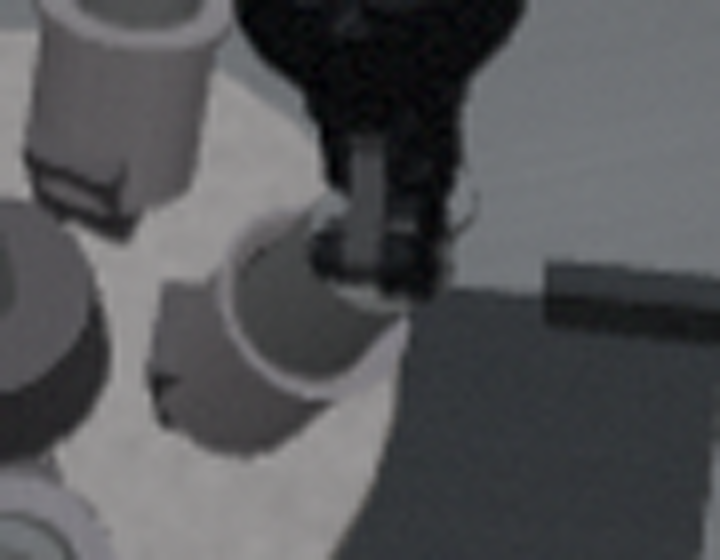

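View pics/wrist10.png

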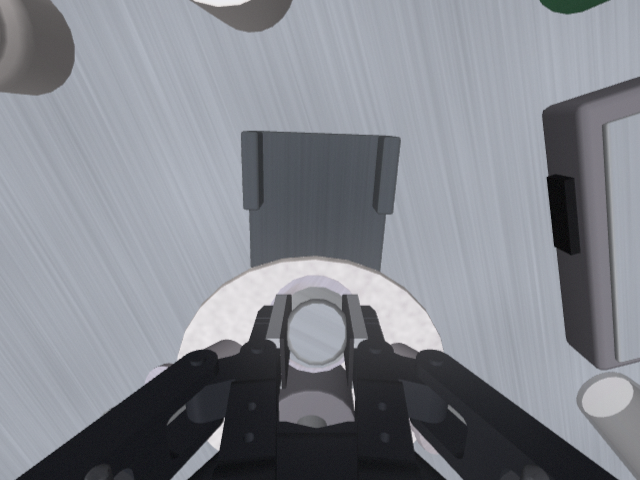

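Contact force along the bore is about 22 N, while the geometry says it is still about 5 mm short. The grasp also sits about 2 mm inward of the bore line. I'll ease off, correct outward and try again with a soft grip.

Request:
move_arm --series '[[[2,0,-3],0,0],[[3.5,-0.5,-3],0,0],[[3.5,-0.5,-3],0,0],[[2.8,-0.5,-1.7],0,0],[[2,-0.5,-0.4],0,0],[[1.3,-0.5,0.9],0,0],[[1.3,-0.5,0.9],0,0]]' --force 25

```text
time_s: 17.48
eef_pos: [604.9, -27.1, 210.2]
ee_rot: [0.001, 0.809, 0.588, 0.003]
force: [1.2, 12.6, 20.0]
grip_width: 0.271
```

```bash
python3 - <<'E'
from h import *
snap('wrist','11')
for t in('5','10','11'):
    c=load(f'pics/wrist{t}.npz')
    d=c['d'][318:346,300:332];print(t,[np.round(c['d'][v,316],1) for v in(315,325,335,345,355)],np.median(d))
E
python3 chk.py 11
```

```text
5 [np.float32(135.4), np.float32(135.0), np.float32(133.2), np.float32(133.9), np.float32(132.1)] 134.5104
10 [np.float32(136.8), np.float32(135.6), np.float32(134.3), np.float32(133.4), np.float32(133.6)] 134.60458
11 [np.float32(135.8), np.float32(134.5), np.float32(134.5), np.float32(134.5), np.float32(133.4)] 134.61794
tcp [604.93 -27.11 210.14] F [ 0.26 11.23 21.24] w 0.27238824382839955 t 17.525
n 635 tilt deg 33.78201715137298 side deg 5.600910277301745 off [-3.67  4.35] rms 4.217903428694186 foot s [-129.95 -126.18  -36.32]
at mouth plane axis passes b,e2 = -0.7062289793576974 -2.8412140219675237  dist mouth->grasp along bore 71.2405657262583 foot s from mouth -49.759434273741704
```

Request:
move_arm --series '[[[1.5,0,0],0,0],[[3,0,0],0,0],[[3,0,0],0,0]]'

```text
time_s: 17.95
eef_pos: [605.4, -25.9, 209.7]
ee_rot: [0.002, 0.809, 0.588, 0.001]
force: [-2.9, 2.3, 19.0]
grip_width: 0.27
```

Request:
move_arm --series '[[[0,-1.5,0],0,0],[[0,-3,0],0,0],[[0,-3,0],0,0]]'

```text
time_s: 18.32
eef_pos: [603.3, -25.4, 209.8]
ee_rot: [0.003, 0.808, 0.588, 0.002]
force: [1.5, 0.5, 14.8]
grip_width: 0.271
```

Run:
```python
from h import *
from rig import ctrl
np.set_printoptions(precision=1,suppress=True)
c=snap('wrist','12');print(ctrl.sense()['eef_pos'])
for nm,cc in(('5',load('pics/wrist5.npz')),('12',c)):
    X=cloud(cc)
    for v in(305,312,320,330,340,350,358): print(nm,v,X[v,316])
    B=X[315:352,298:334].reshape(-1,3);m=B.mean(0);n=np.linalg.svd(B-m)[2][2];n*=np.sign(n[2]);print('plane',m,n,'tilt',np.degrees(np.arccos(n[2])),'az',np.degrees(np.arctan2(n[1],n[0])))
X=cloud(c)
# disc and apron known heights as a check of wrist depth
for (u,v) in((315,200),(230,300),(400,310),(315,220)): print('chk',u,v,X[v,u])
C=np.array([561.6,-154.9,0]);e=np.array([np.cos(np.radians(72)),np.sin(np.radians(72)),0])
print('expected seated top centre',C+138*e+[0,0,159.95])
cv2.imwrite('pics/w12.png',cv2.resize(c['p'][250:450,210:430,::-1],None,fx=3.5,fy=2.9,interpolation=cv2.INTER_CUBIC))
```

```text
[603.3 -25.4 209.8]
5 305 [557.1 386.3 115.6]
5 312 [556.1 383.4 115.8]
5 320 [555.4 381.5 118.5]
5 330 [554.3 378.5 120.4]
5 340 [553.2 375.5 122.4]
5 350 [552.  372.  123.5]
5 358 [551.  369.4 124.7]Traceback (most recent call last):
  File "<stdin>", line 8, in <module>
    u, s, vh = gufunc(a, signature=signature)
               ~~~~~~^^^^^^^^^^^^^^^^^^^^^^^^
    raise LinAlgError("SVD did not converge")
numpy.linalg.LinAlgError: SVD did not converge
```

Run:
```python
from h import *
np.set_printoptions(precision=1,suppress=True)
c=load('pics/wrist12.npz')
for nm,cc in(('5',load('pics/wrist5.npz')),('10',load('pics/wrist10.npz')),('12',c)):
    X=cloud(cc)
    B=X[315:352,298:334].reshape(-1,3);B=B[np.isfinite(B[:,0])];m=B.mean(0);n=np.linalg.svd(B-m,full_matrices=False)[2][2];n*=np.sign(n[2]);print(nm,'plane',m,n,'tilt',np.degrees(np.arccos(n[2])),'az',np.degrees(np.arctan2(n[1],n[0])),X[358,316])
X=cloud(c)
for (u,v) in((315,160),(230,300),(400,310),(315,220)): print('chk',u,v,X[v,u])
C=np.array([561.6,-154.9,0]);e=np.array([np.cos(np.radians(72)),np.sin(np.radians(72)),0])
print('expected seated top centre',C+138*e+[0,0,159.95])
cv2.imwrite('pics/w12.png',cv2.resize(c['p'][250:450,210:430,::-1],None,fx=3.5,fy=2.9,interpolation=cv2.INTER_CUBIC))
```

```text
5 plane [553.8 377.5 120.7] [0.2 0.5 0.9] tilt 29.697546614042963 az 69.56053670601645 [551.  369.4 124.7]
10 plane [605.6 -22.4 164.8] [0.2 0.5 0.9] tilt 29.185315373761696 az 71.38764141867235 [603.3 -30.2 169.4]
12 plane [603.9 -19.7 163.6] [0.2 0.5 0.9] tilt 30.38202294151945 az 71.5195311021052 [601.6 -27.2 168.5]
chk 315 160 [620.   28.8  13.5]
chk 230 300 [522.6 -52.1  33.6]
chk 400 310 [ 649.2 -103.    33.7]
chk 315 220 [605.5 -16.   12.2]
expected seated top centre [604.2 -23.7 159.9]
```

View pics/w12.png

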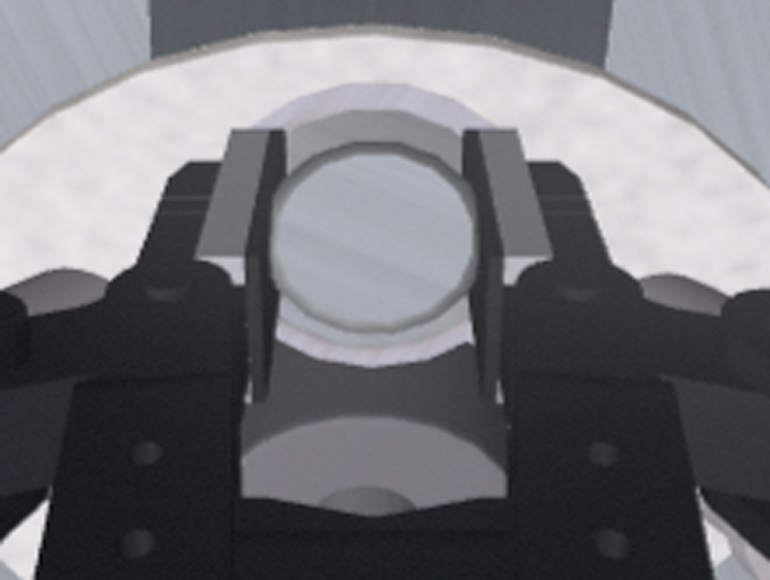

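Depth on the canister's top shows the axes aligned (tilt 30.4°, azimuth 71.5°), but it is still about 5 mm short along the bore. I'll press a bit more firmly along the bore.

Request:
move_arm --series '[[[-0.5,0,0.9],0,0],[[-1,0,1.7],0,0],[[-1.5,0,2.6],0,0],[[-1.5,0,2.6],0,0]]' --force 50

```text
time_s: 18.88
eef_pos: [603.5, -25.6, 209.6]
ee_rot: [0.003, 0.808, 0.589, 0.004]
force: [0.0, 8.5, 30.4]
grip_width: 0.272
```

Request:
move_arm --series '[[[1.5,0,-2.6],0,0],[[3,0,-5.2],0,0],[[5,0,-8.7],0,0],[[5,0,-8.7],0,0],[[5,0,-8.7],0,0]]' --force 25

```text
time_s: 19.5
eef_pos: [603.2, -22.8, 212.9]
ee_rot: [0.001, 0.809, 0.588, -0.0]
force: [1.4, -5.0, 1.1]
grip_width: 0.274
```

Run:
```python
from h import *
from rig import ctrl
np.set_printoptions(precision=1,suppress=True)
s=ctrl.sense();print(s['eef_pos'],s['force'])
c=snap('wrist','13');X=cloud(c)
B=X[315:352,298:334].reshape(-1,3);B=B[np.isfinite(B[:,0])];m=B.mean(0);n=np.linalg.svd(B-m,full_matrices=False)[2][2];n*=np.sign(n[2]);print('plane',m,n,'tilt',np.degrees(np.arccos(n[2])),'az',np.degrees(np.arctan2(n[1],n[0])))
# other seated canisters, early images: highest points
C=np.array([561.6,-154.9])
for t in('scene2','top0','scene0'):
    A=cloud(load(f'pics/{t}.npz')).reshape(-1,3);A=A[np.isfinite(A[:,0])]
    r=np.hypot(*(A[:,:2]-C).T);an=np.degrees(np.arctan2(*(A[:,:2]-C).T[::-1]))
    off=144.1 if t!='scene2' else 72
    for k in(1,2,3,4):
        d=(an-off-72*k+180)%360-180
        q=(r>105)&(r<165)&(abs(d)<9)&(A[:,2]>60)&(A[:,2]<200);print(t,k,q.sum(),np.percentile(A[q,2],[98,99.5]) if q.sum()>5 else '')
```

```text
[603.2 -22.8 212.9] [ 1.4 -5.   1.1]
plane [603.5 -17.2 166.7] [0.2 0.5 0.9] tilt 30.92966473116145 az 72.2925116263866
scene2 1 269 [165.9 167.3]
scene2 2 28 [139.9 140.1]
scene2 3 64 [93.8 94.7]
scene2 4 317 [167.6 168.6]
top0 1 451 [165.8 167. ]
top0 2 430 [166.8 167.8]
top0 3 102 [90.2 91.3]
top0 4 420 [165.4 167.1]
scene0 1 291 [166.3 167. ]
scene0 2 376 [166.9 168.9]
scene0 3 64 [94.3 95.3]
scene0 4 324 [167.5 168.3]
```

Request:
move_arm --series '[[[-1.5,0,2.6],3,0],[[-2.5,0,4.3],-3,0],[[-3.5,0,6],3,0],[[-4.5,0,7.8],-3,0],[[-4.5,0,7.8],3,0],[[-4.5,0,7.8],-3,0],[[-4.5,0,7.8],0,0]]' --force 25

```text
time_s: 20.42
eef_pos: [603.2, -25.2, 209.6]
ee_rot: [0.003, 0.808, 0.589, 0.003]
force: [2.1, 5.9, 24.5]
grip_width: 0.272
```

It's a firm stop at the same depth. I'll take off the pressure, then loosen the jaws only slightly so the canister can settle while still guided.

Request:
move_arm --series '[[[1,0,-2],0,0],[[2,0,-4],0,0],[[2,0,-4],0,0.28],[[2,0,-4],0,0.3],[[2,0,-4],0,0.32],[[2,0,-4],0,0.34],[[2,0,-4],0,0.36],[[2,0,-4],0,0.36]]' --force 20

```text
time_s: 21.42
eef_pos: [602.0, -23.7, 208.8]
ee_rot: [-0.0, 0.809, 0.588, -0.0]
force: [-0.1, -0.4, 1.1]
grip_width: 0.361
```

```bash
cat > top.py <<'E'
import sys
from h import *
from rig import ctrl
np.set_printoptions(precision=1,suppress=True)
s=ctrl.sense();print(s['eef_pos'],s['force'],s['grip_width'],s['time_s'])
c=snap('wrist',sys.argv[1]);X=cloud(c)
g=s['eef_pos']-np.array([0,0,45])
a=np.array([.1545,.4755,.866])
d=X-(g+np.array([0,5,0]));m=(abs(d@a)<9)&(np.linalg.norm(d,axis=-1)<16)
B=X[m];
for _ in range(4):
    mm=B.mean(0);n=np.linalg.svd(B-mm,full_matrices=False)[2][2];n*=np.sign(n[2]);r=(B-mm)@n;B=B[abs(r)<2]
print(len(B),'plane',mm,n,'tilt',np.degrees(np.arccos(n[2])),'az',np.degrees(np.arctan2(n[1],n[0])))
F=np.array([561.6,-154.9,46.5])+72.5*np.array([.309,.951,0])
print('top height above floor along bore',(mm-F)@a,'foot',mm-131*n-F)
cv2.imwrite(f'pics/w{sys.argv[1]}.png',cv2.resize(c['p'][250:450,210:430,::-1],None,fx=3.5,fy=2.9,interpolation=cv2.INTER_CUBIC))
E
python3 top.py 14
```

```text
[602.  -23.7 208.8] [-0.1 -0.4  1.1] 0.36093298112833855 21.425
3180 plane [603.1 -18.1 162.9] [0.2 0.5 0.9] tilt 31.202001608079975 az 72.45088760801629
top height above floor along bore 135.98667691743634 foot [-1.4  3.1  4.3]
```

View pics/w14.png

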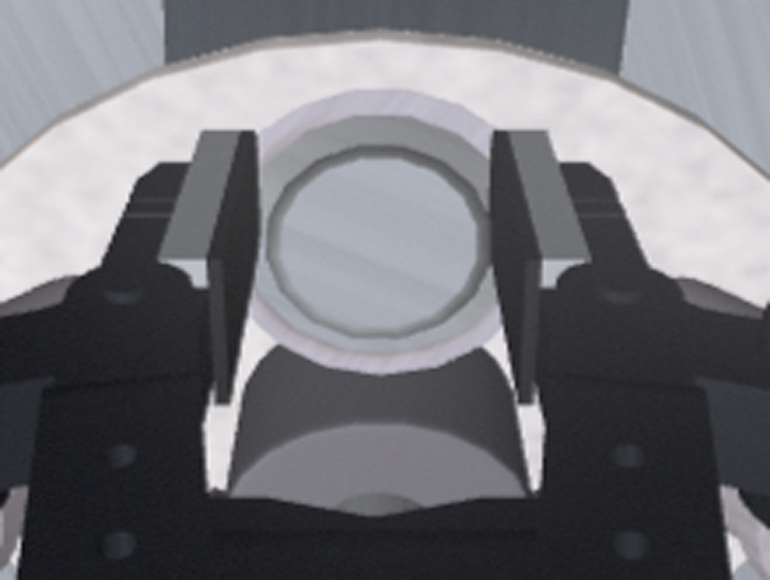

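Run:
```python
from h import *
np.set_printoptions(precision=1,suppress=True)
c=load('pics/wrist14.npz');X=cloud(c)
a=np.array([.1545,.4755,.866]);F=np.array([561.6,-154.9,46.5])+72.5*np.array([.309,.951,0])
for v in list(range(278,310,2))+list(range(355,392,2)):
    p=X[v,316];q=p-F;s=q@a;print(v,p,'s',round(s,1),'r',round(np.linalg.norm(q-s*a),1),c['p'][v,316])
```

```text
278 [591.  -52.3  34.3] s 6.5 r 35.9 [225 222 225]
280 [590.4 -54.1  33.9] s 5.2 r 34.5 [216 214 219]
282 [596.6 -35.3  78.9] s 54.1 r 29.2 [189 187 200]
284 [596.4 -35.9  80.5] s 55.2 r 27.8 [192 189 202]
286 [595.9 -37.5  79.9] s 53.8 r 26.7 [189 186 200]
288 [595.6 -38.4  80.7] s 54.0 r 25.4 [189 185 196]
290 [601.3 -21.1 119.4] s 96.6 r 21.8 [142 144 148]
292 [601.4 -21.  122. ] s 98.9 r 20.7 [142 143 147]
294 [601.2 -21.5 123. ] s 99.5 r 19.7 [144 146 150]
296 [601.  -22.1 124. ] s 100.1 r 18.7 [142 144 148]
298 [600.8 -22.7 125. ] s 100.6 r 17.7 [144 145 148]
300 [605.4  -8.8 154. ] s 133.1 r 15.9 [106 106 109]
302 [605.2  -9.2 154.8] s 133.5 r 15.1 [103 104 108]
304 [605.2  -9.5 155.9] s 134.4 r 14.4 [134 137 142]
306 [605.2  -9.3 157.8] s 136.1 r 13.6 [173 177 187]
308 [605.  -10.1 157.9] s 135.8 r 12.8 [174 178 187]
355 [600.2 -24.7 166.8] s 135.8 r 6.4 [167 172 181]
357 [600.2 -24.7 168. ] s 136.8 r 6.9 [168 173 183]
359 [600.  -25.5 168.1] s 136.5 r 7.6 [170 174 183]
361 [599.6 -26.6 167.8] s 135.7 r 8.3 [169 173 182]
363 [599.7 -26.5 169.1] s 136.9 r 8.9 [151 153 157]
365 [599.1 -28.4 167.8] s 134.7 r 9.8 [130 132 136]
367 [591.9 -50.3 140.2] s 99.3 r 15.8 [159 164 173]
369 [591.5 -51.6 140.1] s 98.5 r 16.8 [165 168 177]
371 [582.3 -79.8 105.2] s 53.5 r 25.0 [160 159 166]
373 [582.2 -80.1 106.7] s 54.6 r 26.0 [181 175 184]
375 [581.6 -81.8 106.3] s 53.3 r 27.3 [190 186 199]
377 [581.6 -82.  107.8] s 54.6 r 28.3 [191 187 202]
379 [ 568.6 -121.8   60.5] s -7.3 r 40.8 [ 98  96 104]
381 [ 568.5 -122.2   62.3] s -6.0 r 42.0 [82 80 85]
383 [ 568.8 -121.3   65.5] s -2.7 r 42.8 [81 79 84]
385 [ 568.9 -121.    68. ] s -0.4 r 43.8 [80 79 83]
387 [ 568.9 -120.8   70.3] s 1.7 r 44.8 [81 80 84]
389 [ 568.7 -121.5   71.4] s 2.3 r 46.0 [80 79 84]
391 [ 568.9 -120.9   74.2] s 5.0 r 46.8 [81 80 84]
```

Run:
```python
from h import *
np.set_printoptions(precision=1,suppress=True)
for t,ph in(('top0',144.1),('top2',72),('scene0',144.1),('wrist1',144.1)):
    e=np.array([np.cos(np.radians(ph)),np.sin(np.radians(ph)),0]);a=.5*e+np.array([0,0,.866]);e2=np.array([-e[1],e[0],0]);b=np.cross(e2,a)
    F=np.array([561.6,-154.9,46.5])+72.5*e
    c=load(f'pics/{t}.npz');X=cloud(c).reshape(-1,3);col=c['p'].reshape(-1,3)
    q=X-F;s=q@a;x=q@b;y=q@e2;m=np.isfinite(s)&(s>-6)&(s<14)&(np.hypot(x,y)<19)
    print(t,m.sum())
    for i in np.where(m)[0][::max(1,m.sum()//25)]: print('  px',i%640,i//640,'s %.1f b %.1f e2 %.1f'%(s[i],x[i],y[i]),col[i])
c=load('pics/top0.npz');cv2.imwrite('pics/bore0.png',cv2.resize(c['p'][275:330,405:465,::-1],None,fx=10,fy=10,interpolation=cv2.INTER_CUBIC))
```

```text
top0 113
  px 425 294 s 4.6 b 4.0 e2 -16.7 [127 122 126]
  px 427 295 s 12.3 b 0.7 e2 -13.0 [86 82 86]
  px 427 296 s 8.6 b 3.7 e2 -11.5 [113 106 115]
  px 426 297 s 3.6 b 8.3 e2 -11.6 [157 151 159]
  px 424 298 s 8.1 b 10.8 e2 -13.9 [163 156 166]
  px 428 298 s 4.8 b 7.3 e2 -7.4 [149 143 152]
  px 424 299 s 4.0 b 14.0 e2 -12.5 [154 149 157]
  px 428 299 s 4.6 b 9.1 e2 -6.3 [161 155 164]
  px 432 299 s 9.4 b 2.7 e2 -0.4 [90 86 91]
  px 427 300 s 5.5 b 11.7 e2 -6.8 [165 159 167]
  px 431 300 s 6.5 b 6.6 e2 -0.6 [141 136 144]
  px 426 301 s 2.3 b 15.7 e2 -6.9 [161 155 164]
  px 430 301 s 6.1 b 9.6 e2 -1.0 [160 154 164]
  px 434 301 s 6.4 b 4.8 e2 5.2 [112 106 115]
  px 426 302 s 8.5 b 15.2 e2 -6.3 [159 150 159]
  px 430 302 s 1.0 b 13.1 e2 0.6 [165 158 169]
  px 434 302 s 1.9 b 8.1 e2 6.7 [143 139 146]
  px 427 303 s 2.4 b 17.9 e2 -3.1 [160 153 163]
  px 432 303 s 3.4 b 11.6 e2 4.6 [165 159 168]
  px 436 303 s 2.5 b 7.2 e2 10.9 [135 128 137]
  px 426 304 s 8.9 b 18.5 e2 -4.0 [130 124 129]
  px 431 304 s 5.0 b 14.0 e2 4.1 [162 156 166]
  px 435 304 s 0.3 b 10.9 e2 10.7 [162 154 163]
  p
[... 1229 characters left out ...]
e2 -0.2 [169 163 171]
  px 413 254 s 1.2 b 11.8 e2 -2.3 [166 158 169]
  px 415 254 s 11.3 b 2.8 e2 -0.5 [122 118 124]
  px 409 255 s 5.4 b 17.6 e2 2.2 [164 156 165]
  px 411 255 s 3.3 b 14.3 e2 1.0 [169 164 175]
  px 413 255 s 1.9 b 10.8 e2 -0.1 [166 158 169]
  px 408 256 s 7.1 b 18.3 e2 5.0 [149 141 148]
  px 410 256 s 6.0 b 14.6 e2 4.0 [170 164 173]
  px 412 256 s 4.9 b 10.9 e2 3.0 [169 161 171]
  px 414 256 s 10.2 b 4.2 e2 3.6 [138 133 141]
  px 410 257 s 2.5 b 15.6 e2 5.2 [162 157 165]
  px 412 257 s 0.2 b 12.5 e2 3.9 [155 149 159]
  px 409 258 s 8.6 b 14.2 e2 9.1 [145 137 144]
  px 411 258 s 8.4 b 10.1 e2 8.3 [141 135 142]
scene0 1
  px 236 259 s 11.0 b -18.6 e2 -3.5 [90 88 90]
wrist1 0
```

View pics/bore0.png

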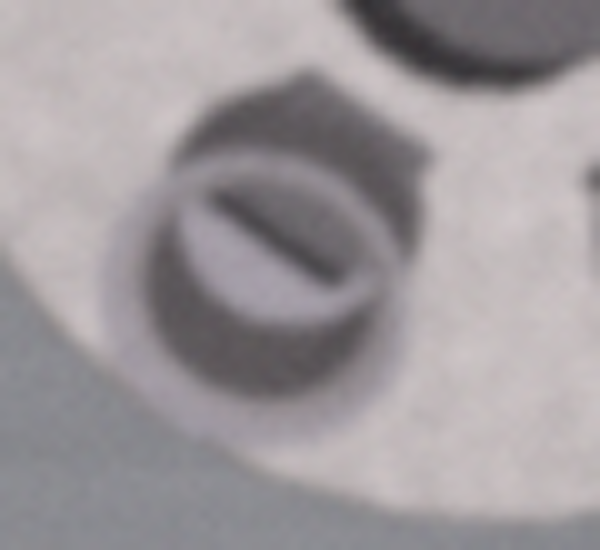

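Run:
```python
from h import *
np.set_printoptions(precision=1,suppress=True)
t,ph='top0',144.1
e=np.array([np.cos(np.radians(ph)),np.sin(np.radians(ph)),0]);a=.5*e+np.array([0,0,.866]);e2=np.array([-e[1],e[0],0]);b=np.cross(e2,a)
F=np.array([561.6,-154.9,46.5])+72.5*e
c=load(f'pics/{t}.npz');X=cloud(c)
R=cv2.Rodrigues(c['rvec'])[0];cam=-R.T@c['tvec'];print('cam',cam)
# walk line through crop perpendicular to the dark line: from (300,150)->(230,420) in crop /10 + (405,275)
for k in np.linspace(0,1,24):
    u=405+(320-110*k)/10;v=275+(140+290*k)/10
    u,v=int(round(u)),int(round(v));q=X[v,u]-F;print(u,v,X[v,u],'s %.1f b %.1f e2 %.1f'%(q@a,q@b,q@e2),c['p'][v,u])
```

```text
cam [ 375.6   94.4 1185.5]
437 289 [ 513.5 -113.6   80.5] s 24.8 b -25.1 e2 -5.3 [94 89 94]
437 290 [ 510.5 -111.8   89.6] s 34.4 b -26.6 e2 -5.0 [99 93 97]
436 292 [ 504.6 -106.3  107.5] s 53.9 b -28.6 e2 -5.9 [144 138 145]
436 293 [ 502.7 -106.3  107.2] s 54.4 b -27.2 e2 -4.9 [144 136 143]
435 294 [ 501.4 -105.2  102.5] s 51.2 b -23.4 e2 -5.0 [124 119 123]
435 295 [ 503.6 -111.7   66.8] s 17.5 b -10.3 e2 -1.0 [114 109 113]
434 297 [ 499.9 -109.7   66.2] s 19.1 b -6.4 e2 -0.4 [104 101 105]
434 298 [ 497.8 -109.3   67.4] s 21.1 b -5.4 e2 0.5 [97 94 98]
433 299 [ 496.6 -108.5   60.6] s 15.9 b -0.7 e2 0.5 [80 77 81]
433 300 [ 495.2 -109.3   55.7] s 12.0 b 2.3 e2 2.0 [101  97 102]
432 302 [ 492.3 -108.9   46.1] s 4.9 b 9.4 e2 3.4 [165 158 167]
432 303 [ 490.6 -109.2   43.6] s 3.4 b 11.6 e2 4.6 [165 159 168]
431 304 [ 488.7 -107.1   43.8] s 5.0 b 14.0 e2 4.1 [162 156 166]
431 305 [ 486.8 -107.3   42.6] s 4.6 b 15.8 e2 5.3 [163 156 167]
430 307 [ 482.8 -104.9   44. ] s 8.2 b 19.2 e2 5.7 [116 109 113]
430 308 [ 480.1 -103.4   51.7] s 16.3 b 17.9 e2 6.1 [97 93 94]
429 309 [ 478.1 -101.2   52.5] s 18.5 b 20.0 e2 5.5 [96 91 92]
429 310 [ 475.8 -100.4   56.7] s 23.3 b 20.0 e2 6.2 [94 88 92]
428 312 [471.2 -96.7  66. ] s 34.3 b 20.5 e2 5.9 [94 90 92]
428 313 [468.5 -95.   75.3] s 44.0 b 18.5 e2 6.1 [104 100 103]
427 314 [466.3 -92.5  78.7] s 48.5 b 19.7 e2 5.3 [136 130 135]
427 315 [464.1 -91.6  83.4] s 53.8 b 19.3 e2 5.9 [154 147 153]
426 317 [460.1 -89.1  85.9] s 58.2 b 22.1 e2 6.2 [159 152 161]
426 318 [458.6 -89.7  81.4] s 54.8 b 25.1 e2 7.6 [151 147 154]
```

The canister top reads 136.0 mm above the nominal floor every time, whatever the lateral position or tilt. It behaves like a real stop. I'll open, back off, and compare it directly with the seated neighbours.

Request:
move_arm --series '[[[0,0,0],0,0.5],[[0,0,0],0,0.6],[[0,0,0],0,0.6],[[0,0,-15],0,0.6],[[0,0,-40],0,0.6],[[0,0,-80],0,0.6],[[0,0,-120],0,0.6],[[0,0,-150],0,0.6],[[0,0,-150],0,0.6]]'

```text
time_s: 22.6
eef_pos: [602.3, -23.8, 362.3]
ee_rot: [0.002, 0.809, 0.588, 0.002]
force: [0.1, -0.7, -0.6]
grip_width: 0.599
```

Run:
```python
from h import *
from rig import ctrl
np.set_printoptions(precision=1,suppress=True)
s=ctrl.sense();print(s['eef_pos'],s['time_s'],s['force'])
c=snap('wrist','15');sc=snap('scene','15')
C=np.array([561.6,-154.9])
for nm,cc in(('wrist',c),('scene',sc)):
    A=cloud(cc).reshape(-1,3);A=A[np.isfinite(A[:,0])]
    r=np.hypot(*(A[:,:2]-C).T);an=np.degrees(np.arctan2(*(A[:,:2]-C).T[::-1]))
    for k in range(5):
        ph=np.radians(72+72*k);e=np.array([np.cos(ph),np.sin(ph),0]);a=.5*e+np.array([0,0,.866]);F=np.array([*C,46.5])+72.5*e
        q=A-F;t=q@a;rr=np.linalg.norm(q-np.outer(t,a),axis=1);m=(rr<12)&(t>115)&(t<150)
        if m.sum()>10:
            B=A[m&(t>np.percentile(t[m],97)-5)];
            for _ in range(3):
                mm=B.mean(0);n=np.linalg.svd(B-mm,full_matrices=False)[2][2];n*=np.sign(n[2]);B=B[abs((B-mm)@n)<1.5]
            print(nm,k,m.sum(),len(B),'top s',np.median(t[m]),np.percentile(t[m],[90,98]),'centroid',mm,'tilt',np.degrees(np.arccos(n[2])),'az',np.degrees(np.arctan2(n[1],n[0])))
cv2.imwrite('pics/crop_s15.png',cv2.resize(sc['p'][190:340,160:360,::-1],None,fx=4,fy=4,interpolation=cv2.INTER_CUBIC))
```

```text
[602.3 -23.8 362.3] 22.6 [ 0.1 -0.7 -0.6]
wrist 0 672 528 top s 135.92487089996268 [137.  137.4] centroid [603.9 -19.9 163.8] tilt 29.63697374497414 az 70.26615039293344
wrist 1 596 337 top s 131.11291635485364 [132.3 132.7] centroid [450.3 -72.6 160.5] tilt 27.3448913897802 az 141.38891896157588
wrist 4 297 290 top s 129.67139594884733 [130.2 130.6] centroid [ 697.6 -153.9  159.5] tilt 30.372411869683358 az 0.40451144255621013
scene 0 126 38 top s 134.38949605708035 [139.  140.7] centroid [605.2 -20.5 165.9] tilt 24.939404126684884 az 76.12845956464868
scene 1 54 28 top s 131.23360696043147 [133.5 134.1] centroid [449.6 -74.1 161.2] tilt 31.650908482724887 az 150.89621850713993
scene 2 60 22 top s 130.0536879707825 [133.1 133.9] centroid [ 450.5 -234.8  161.6] tilt 32.81247859108458 az -139.7790005650943
scene 4 105 35 top s 130.74194115057952 [134.2 135.6] centroid [ 699.9 -154.6  161. ] tilt 30.09811399760271 az 4.498766773213342
```

View pics/wrist15.png

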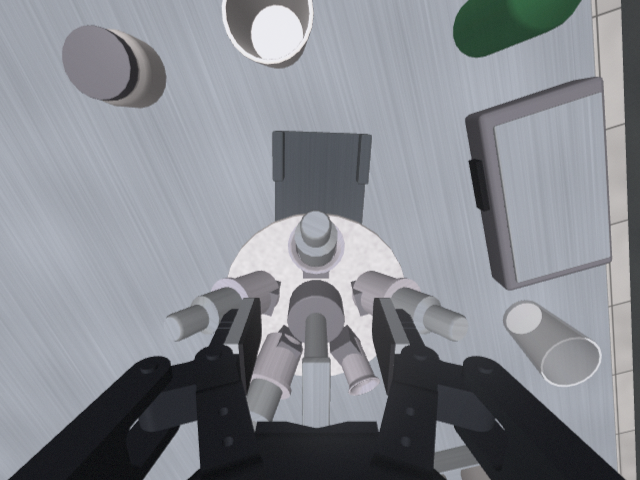

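View pics/crop_s15.png

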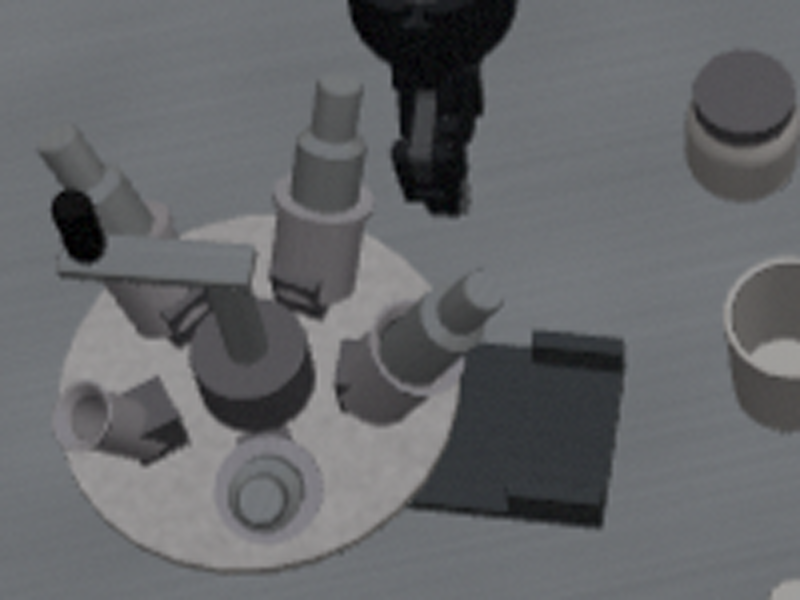

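The neighbours' tops read 130–131 mm, ours 136 mm: it sits 5 mm proud, though flat (tilt 29.6°). Before deciding, I'll look at an earlier picture into the empty bore.

Run:
```python
from h import *
c=load('pics/wrist1.npz')
a=cv2.resize(c['p'][110:220,90:220,::-1],None,fx=6,fy=5,interpolation=cv2.INTER_CUBIC)
cv2.imwrite('pics/b1.png',cv2.convertScaleAbs(a,alpha=1.5,beta=10))
c=load('pics/scene3.npz');cv2.imwrite('pics/b3.png',cv2.convertScaleAbs(cv2.resize(c['p'][255:305,235:285,::-1],None,fx=12,fy=12,interpolation=cv2.INTER_CUBIC),alpha=1.8))
C=np.array([561.6,-154.9])
A=cloud(load('pics/scene15.npz')).reshape(-1,3);A=A[np.isfinite(A[:,0])]
m=(np.hypot(*(A[:,:2]-[539,-222]).T)<30)&(A[:,2]>218)&(A[:,2]<230);k=A[m].mean(0);print(k,np.degrees(np.arctan2(*(k[:2]-C)[::-1])))
```

```text
[ 541.19277368 -222.75791856  223.8174333 ] -106.73785242678451
```

View pics/b1.png

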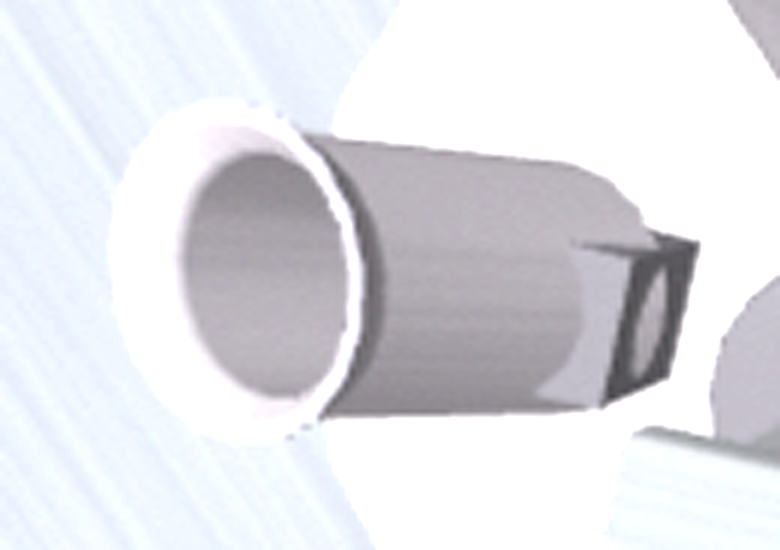

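View pics/b3.png

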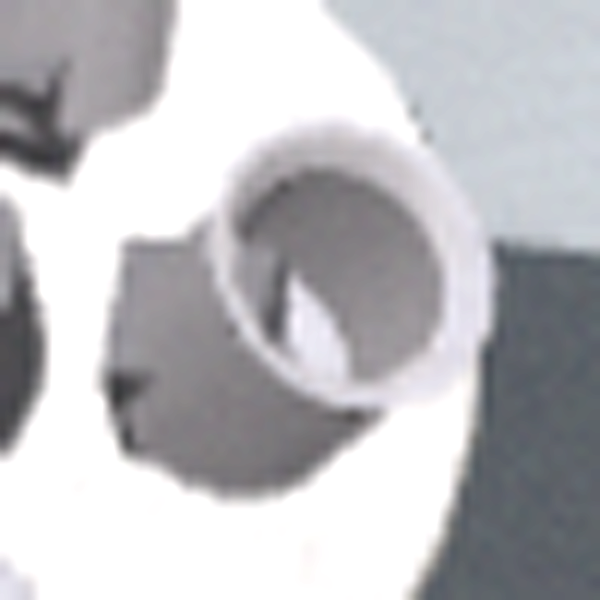

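Run:
```python
from h import *
from rig import ctrl
a=load('pics/scene0.npz');b=load('pics/scene15.npz')
X=cloud(a);Y=cloud(b)
# bystanders: image difference
d=cv2.absdiff(a['p'],b['p']).max(-1)
for n,(u0,v0,u1,v1) in dict(pot=(330,200,362,240),mA=(340,255,377,298),mB=(380,292,420,335),spat=(415,168,482,240),red=(420,238,442,280)).items(): print(n,np.percentile(d[v0:v1,u0:u1],[50,95]))
print(ctrl.finish_job())
```

```text
pot [2. 4.]
mA [3. 4.]
mB [3. 5.]
spat [3. 5.]
red [3. 9.]
the job is handed in; nothing more can be done
None
```

I turned the carousel and loaded the canister, then released it and handed the job in. One check disagrees: the canister measures about 5 mm above the nominal socket floor, against the 7 mm allowed.

**What I did:** I turned the carousel about 74° by its crank knob so the full-size socket faced the apron. I gripped the canister near its top and tipped it 30° in the jaws against the table. I then guided it down the bore in small steps until it met a firm stop, loosened the jaws gradually and withdrew upwards. The job was handed in shortly after 22.6 s.

**Last checks:**
- **Carousel angle:** the camera readings put it about 2–3° (0.03–0.06 rad) off square, within the 0.12 allowed.
- **Canister angle:** it leans about 29.6° from vertical, pointing towards 70–72° in azimuth. That is in line with the bore as far as I could measure, and it stayed put after release.
- **Bystanders:** the parts of the scene image showing the moulds, pot and spatula are unchanged from the start. So is the part showing the red look-alike. Nothing touched the robot at the end.

**Seating height (the disagreement):** the canister's top reads 136 mm up the bore axis, where a fully seated one should read 131. The seated neighbours read 130–131.
- **What I tried:** it stopped at the same depth on every re-approach, with sideways shifts, small twists and up to about 30 N of push. I didn't press harder because of the 40 N limit.
- **Evidence for the floor:** noisy early depth readings also put the visible floor about 4 mm above nominal.
- **Conclusion:** I believe the canister is on the actual floor, within the 7 mm tolerance, but I couldn't confirm full contact. Allowing for sideways play in the bore, the offset could be up to about 6 mm.

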